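# Put the washed citrus press back together

### The arm

A 7-joint arm with a two-finger parallel gripper is mounted at the origin on a cart in front of the work surface, level with it; the furniture and walls round the work are solid. World frame = base frame: x ahead of the robot, y to its left, z up, the work surface at z = 0. Lengths are in m, angles in degrees, forces in N, time in s.
With the tool pointing down it reaches from about 0.425 to 0.875 m from the base axis. Payload 4.7 kg.
Tool frame: the origin (TCP) lies on the centre line of the jaws, within the pads' length; the fingertips stand 8 mm ahead of it and the grasp point (between the pads) lies 11 mm behind it; z points along the fingers, x is the direction in which the jaws open and shut, and the axes are right-handed (so a half turn about z gives the same grasp; the last joint's range is limited). The gripper opens to 87 mm and grips with 3 to 60 N. Pads are 19 mm wide; open, the fingers measure 117 mm over their backs; the gripper's body (75 mm by 190 mm) begins 51 mm behind the grasp point.
Start: joints at [66.641, 18.392, -4.016, 83.108, 1.295, 78.541, -3.26], TCP at [0.266, -0.593, 0.231] pointing down, gripper open.
Joint ranges: [-163.93, 163.93], [-17.29, 119.83], [-79.2, 71.16], [3.27, 140.29], [-89.18, 269.18], [5.43, 117.66], [-154.24, 154.24]. Speed limits (degrees/s): [147.25, 147.25, 180, 180, 180, 180, 180].

### API

Orientations are given as [roll, pitch, yaw] about the fixed x, y, z axes, in that order (R = Rz(yaw) Ry(pitch) Rx(roll)).
In Python, from cell import telemetry, read_camera, get_calibration, sign_off gives the robot as it stands. The module is installed in compiled form; this text tells all that it offers.
- The arm moves only by the tool carry_out, never from a script. Its arguments are lists of equal length, an entry for each row: "translation": the shift along the tool's x, y, z in cm, a list of three; "turn": the turn about the tool's z in rad; "gripper": the opening, from 0 (shut) to 1 (fully open). In form: {"translation": [[dx, dy, dz], ...], "turn": [turn, ...], "gripper": [gripper, ...]}. A call has 1 to 5 rows; each row is the pose to reach, as a shift and turn from the pose commanded when the call began, along the tool's axes at that moment; what a row does not reach only later rows make up. A row lasts 1/8 s, in which the tool goes at most 62.5 mm and 10.7 degrees, less where a joint would pass 70% of its speed; a pose out of reach is approached as far as the arm can. A call with a gripper value outside its range is refused whole. The fingers move at their own pace and stop on an object; "squeeze" is the grip in N (left out, the last holds). Time passes only in rows, so rows that repeat a pose let the fingers close. It gives the time, the measured TCP pose, the force and the opening at its end, in the units of the state.
- telemetry.get_obs(): the state, without advancing time (a new reading comes with each control period).
- read_camera(name): name is "side" or "top" or "wrist"; returns the picture (480x640x3 uint8, red, green, blue); there is no depth.
- get_calibration(name): a dict with "fx", "fy", "cx", "cy" (pixels), "R" (3x3) and "t" (3): a world point X has camera coordinates R X + t. Camera axes: x right, y down, z forward; pixel columns grow to the right and rows downward; lengths in m; the calibration is good to about 2 mm. A picture is of the moment at which its call begins: read the wrist's pose just before it. get_calibration takes no time and is no camera call; for the wrist camera it gives the pose at the moment of the call.
- sign_off(): hands the job in, once; it reports no verdict.
The state is a dict: "time_s": time; "qpos": joint angles; "joint_velocities": joint speeds; "effort": joint torques, N m; "tool_pos": TCP position; "tool_rot": TCP orientation; "force": force on the tool from outside, world axes, zero at the start; "wrist_torque": the same for the moment, N m; "grip_width": finger opening in m.
Only numpy, scipy, OpenCV 4.12 (cv2) and the standard library are available. Lean on these libraries where they do the work, as an engineer would, in place of code of your own. Each camera call takes 0.05 s, during which the arm holds its last target.

### The job

The hand citrus press has been washed and its parts stand about the worktop: put it back together in its jug where the jug stands, with the strainer seated in the jug's mouth first, then the small cone on the strainer's post, the large cone over the small one, and last the cover over all. Set every part down fully home and level rather than dropping it, let go of everything, and leave the two lemons and the drinking glass where they are.

Things in the scene. Friction and masses are not known exactly. Their poses are not given: they have to be found in the camera images.
- jug: Steel juice jug, loose, 0.7 kg, upright. Round, 118 mm across at the rim, 75 mm high, open above, mouth 108 mm wide; loop handle on its -y side reaches 101 mm from the axis, small pouring lip on the +y side 71 mm. Origin: centre of its underside, z up its axis; rim at z = 75 mm.
- strainer: Round steel sieve, 119 mm across, light grey post at its centre; about 0.12 kg. Origin: centre of underside, z up. Skirt 102 mm wide (z 0-14 mm) fits inside the jug's mouth; the flange (z 14-18) then rests on the jug's rim: origin 61 mm above the jug's. Boss 36 mm wide, flat top at z = 22 (the shoulder); on it the post, 18 mm thick, z 22-46, bevelled top: grasp this. Any yaw will do.
- small_cone: Small ribbed grey plastic cone with a flat brim, tip up; about 0.06 kg. Origin: centre of underside, z up. Brim 64 mm wide (z 0-4 mm), upright part 48 mm wide (z 4-26: grasp here), rounded tip to z = 46. Socket below, 23 mm wide, 28 deep, takes the strainer's post; seated, its underside lies on the strainer's shoulder, 83 mm above the jug's origin. Any yaw will do.
- large_cone: Large ribbed grey plastic cone without a brim, tip up, hollow below; about 0.08 kg. Origin: centre of underside, z up. Upright part 65 mm wide (z 0-24 mm: grasp here), rounded tip to z = 58. Cavity, 54 mm wide at the mouth, slips over the small cone (3 mm play a side); seated, its edge lies on the small cone's brim, 87 mm above the jug's origin. Any yaw will do.
- cover: Dark grey domed cover, 114 mm wide, hollow below, black knob on top; about 0.12 kg. Origin: centre of underside, z up. Ring 90 mm wide (z 0-5 mm) fits in the strainer's 96 mm opening; its rim (z = 5) rests on the flange: origin 74 mm above the jug's. Knob 22 mm wide, z 90-102 (grasp here), top at 104. Carry it in above the cones, which reach 145 mm above the jug's origin. Any yaw will do.
- lemon_a: Lemon, 78x55x56 mm, lying on the small wooden board at the back, under the wall cupboards (fronts at x = 0.52 m with their knobs, y = -0.21 to 0.49, underside 0.48 m over the worktop: keep tall wrists on the robot's side of them). Origin: centre of its underside. To be left alone.
- lemon_b: Lemon, 76x56x55 mm, lying on the small wooden board at the back. Origin: centre of its underside. To be left alone.
- glass: Clear drinking glass, 80 mm across, 91 mm high, standing behind the jug. Origin: centre of its underside. To be left alone.
Mind the look-alikes: they are no part of the job. What is shaped like the strainer but orange is not meant.

How it is judged:
By the outcome, as a careful person would: the job done as asked, in the order asked, and still so for the second after the job is handed in, with the robot touching nothing.
It also fails if it takes over 134 s, if anything falls off the work surface, if the arm or the gripper's body presses on something with over 40 N, if the wrist force passes 120 N, or if a joint passes its speed limit or range.

## Working session

There is one attempt and no reset: what is moved stays moved. The work goes in short steps, Python scripts to look and compute and a tool call to move; the robot and the scene stay as the last step left them, time stands still between calls to the robot, and variables do not carry over. Pictures are saved under pics/ and viewed, and the job is handed in when it is done.

Besides the shell and the picture viewer there is one more tool, called after ">>>" as name(argument=value, ...), one argument or row to a line, values as JSON. carry_out: Moves the arm, as the interface text tells. Its arguments: {"type":"object","properties":{"translation":{"type":"array","items":{"type":"array","items":{"type":"number"}}},"turn":{"type":"array","items":{"type":"number"}},"gripper":{"type":"array","items":{"type":"number"}},"squeeze":{"type":"number"}},"required":["translation","turn","gripper"]}

```bash
mkdir -p pics; python3 - <<'E'
from cell import *
import cv2
o=telemetry.get_obs();print({k:(v if not hasattr(v,'round') else v) for k,v in o.items()})
for n in("top","side","wrist"):
    c=get_calibration(n);print(n,c)
    cv2.imwrite(f"pics/{n}0.png",read_camera(n)[:,:,::-1])
E
```

```text
{'time_s': 0.0, 'qpos': array([66.64245657, 18.43770087, -4.01431566, 83.17674485,  1.29535177,
       78.54016663, -3.26060069]), 'joint_velocities': array([-0.01143901,  0.03296396, -0.06369595, -0.12217047, -0.03020849,
       -0.03450934,  0.17739145]), 'effort': array([-4.88238254e-05, -4.91290891e+01, -4.04072385e-01, -3.12536001e+01,
       -6.38788892e-02,  4.36902547e-02,  1.64138864e-04]), 'tool_pos': array([ 0.26580696, -0.59256454,  0.22946059]), 'tool_rot': array([ 1.79993427e+02,  1.09352708e-01, -6.58343567e+01]), 'force': array([0.3905787 , 0.35418417, 0.06103399]), 'wrist_torque': array([ 0.00962126, -0.01929157, -0.04278818]), 'grip_width': 0.08704641619101551}
top {'fx': 461.5392146455795, 'fy': 461.5392146455795, 'cx': 315.6795575115404, 'cy': 246.13725052511282, 'R': array([[ 0.14779547, -0.98901513, -0.00236096],
       [-0.96285481, -0.14333988, -0.22883247],
       [ 0.22598036,  0.03609366, -0.97346296]]), 't': array([-0.10455034,  0.49291445,  1.08245156])}
side {'fx': 568.4683928073723, 'fy': 568.4683928073723, 'cx': 315.32834419867913, 'cy': 258.11947046799287, 'R': array([[ 0.96367651, -0.26704743, -0.00364109],
       [-0.11193834, -0.39149137, -0.91334786],
       [ 0.24248174,  0.88057946, -0.40716388]]), 't': array([-0.47364483,  0.11504611,  1.60199221])}
wrist {'fx': 387.68120781513124, 'fy': 387.68120781513124, 'cx': 324.64101429749786, 'cy': 236.01418931352416, 'R': array([[ 0.40915607, -0.91246353, -0.0012749 ],
       [-0.88185739, -0.39579009,  0.25627671],
       [-0.23434774, -0.10373289, -0.96660262]]), 't': array([-0.65043984, -0.03066456,  0.38963936])}
```

View pics/top0.png

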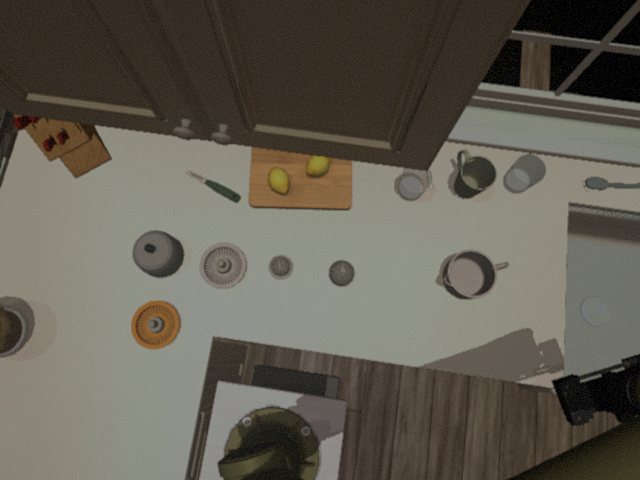

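View pics/side0.png

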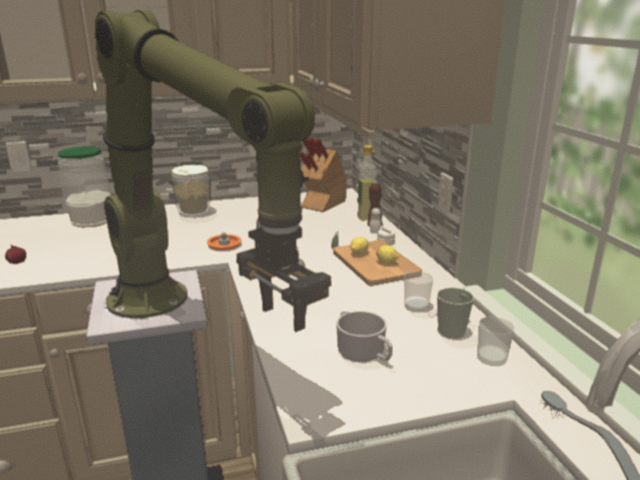

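View pics/wrist0.png

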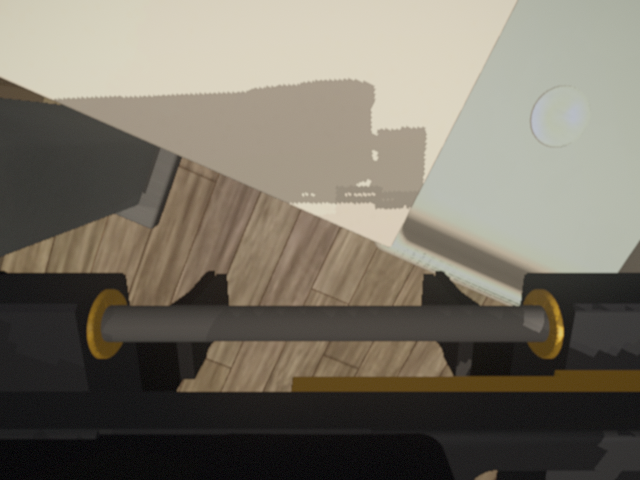

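```bash
python3 - <<'E'
import cv2
im=cv2.imread("pics/top0.png")
cv2.imwrite("pics/c1.png",cv2.resize(im[220:360,120:260],None,fx=5,fy=4.2,interpolation=3)[:590])
a=cv2.resize(im[225:310,255:375],None,fx=6,fy=6,interpolation=3)
cv2.imwrite("pics/c2.png",a)
cv2.imwrite("pics/c3.png",cv2.resize(im[160:310,370:530],None,fx=4,fy=4,interpolation=3))
E
```

```text
(no output)
```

View pics/c1.png

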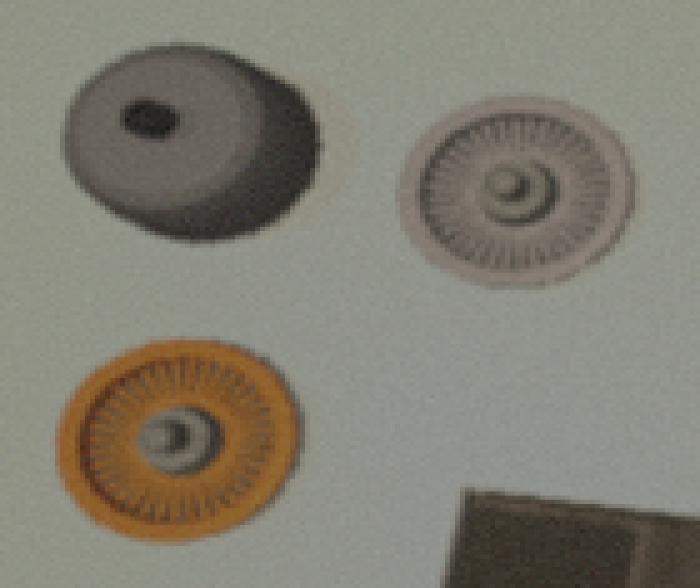

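View pics/c2.png

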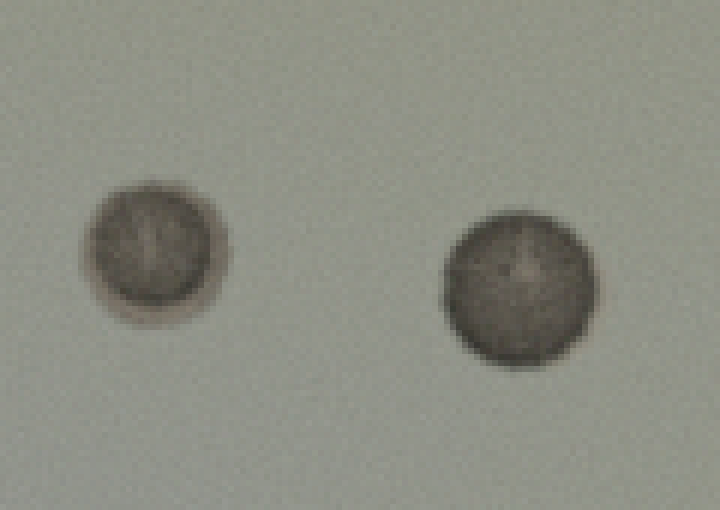

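View pics/c3.png

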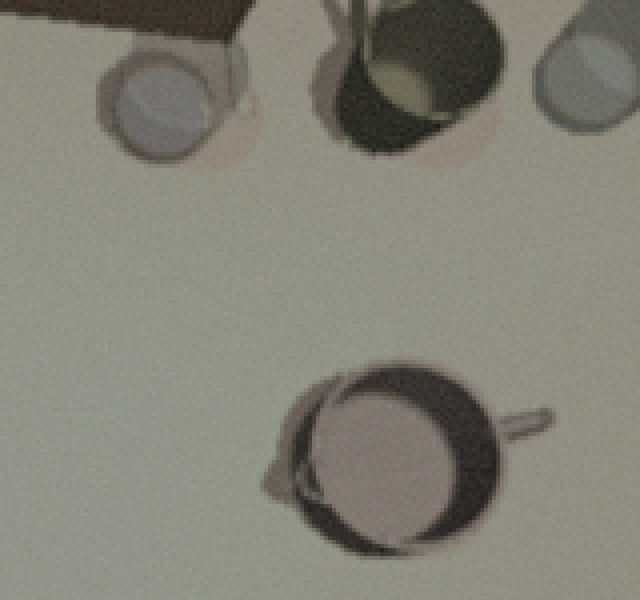

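```bash
cat > h.py <<'E'
import numpy as np, cv2
from cell import *
def ray(c,u,v,z):
    R=np.array(c['R']);t=np.array(c['t']);C=-R.T@t
    d=R.T@np.array([(u-c['cx'])/c['fx'],(v-c['cy'])/c['fy'],1.])
    return C+d*(z-C[2])/d[2]
def proj(c,X):
    p=np.array(c['R'])@np.array(X)+np.array(c['t']); return c['fx']*p[0]/p[2]+c['cx'],c['fy']*p[1]/p[2]+c['cy']
E
python3 - <<'E'
from h import *
c=get_calibration("top")
for n,u,v,z in [("strainer",223.1,265.4,.017),("post",220.2,263.2,.046),("small",280.8,267.1,.003),("smalltip",279.4,265.5,.035),("large",341.4,272.8,.012),("jug",469.1,273.8,.075),("knob",149.8,247.7,.103),("glassbottom",411,187,0.0),("orange",155,325,.017)]:
    X=ray(c,u,v,z);print(n,X.round(4),np.hypot(X[0],X[1]).round(3))
E
```

```text
strainer [0.4281 0.1955 0.017 ] 0.471
post [0.4279 0.1969 0.046 ] 0.471
small [0.4478 0.0516 0.003 ] 0.451
smalltip [0.4457 0.0523 0.035 ] 0.449
large [ 0.4543 -0.1038  0.012 ] 0.466
jug [ 0.4856 -0.4046  0.075 ] 0.632
knob [0.4307 0.3554 0.103 ] 0.558
glassbottom [ 0.7145 -0.2568  0.    ] 0.759
orange [0.2568 0.3325 0.017 ] 0.42
```

```bash
python3 - <<'E'
from h import *
c=get_calibration("side")
for z in (.23,.3,.4,.5,.55,.6,.65,.7): print(z,np.round(proj(c,[.266,-.593,z])))
w=get_calibration("wrist");R=np.array(w['R']);C=-R.T@np.array(w['t']);print(C,R[2])
c=get_calibration("top")
for z in (.55,.65): print(np.round(proj(c,[.266,-.593,z])))
E
```

```text
0.23 [283. 316.]
0.3 [282. 282.]
0.4 [280. 230.]
0.5 [279. 174.]
0.55 [278. 144.]
0.6 [277. 112.]
0.65 [276.  80.]
0.7 [275.  45.]
[ 0.33041809 -0.56525353  0.38380054] [-0.23423767 -0.10395702 -0.96660522]
[725. 401.]
[807. 410.]
```

>>> carry_out(
  translation=[
    [-1, -5, 0],
    [-2, -10, -1],
    [-3, -15, -2],
    [-4, -20, -2],
    [-5.1, -23.6, -2],
  ],
  turn=[-0.18, -0.36, -0.54, -0.72, -0.9],
  gripper=[1, 1, 1, 1, 1],
  squeeze=20,
)

```text
time_s: 0.78
tool_pos: [0.4627, -0.4477, 0.2504]
tool_rot: [-180.0, -0.0, -13.8]
force: [0.6, -0.6, 0.1]
grip_width: 0.0869
```

>>> carry_out(
  translation=[
    [0, 0, 0],
    [0, 0, 0],
    [0, 0, 0],
  ],
  turn=[-0.18, -0.249, -0.249],
  gripper=[1, 1, 1],
)

```text
time_s: 1.15
tool_pos: [0.4604, -0.4498, 0.2501]
tool_rot: [-180.0, 0.0, -0.0]
force: [-0.0, -0.1, -0.4]
grip_width: 0.0873
```

```bash
python3 - <<'E'
from h import *
o=telemetry.get_obs();print(o['time_s'],o['tool_pos'],o['tool_rot'],o['qpos'].round(1))
c=get_calibration("wrist");np.save("pics/w1",c,allow_pickle=True);print(proj(c,[.4856,-.4046,.075]))
cv2.imwrite("pics/w1.png",read_camera("wrist")[:,:,::-1])
E
```

```text
1.15 [ 0.46037732 -0.44977939  0.25010995] [-1.79971708e+02  3.11567468e-02 -4.63419629e-02] [ 57.   18.3 -19.2  81.9   6.   80.9  37.7]
(np.float64(353.9610337895914), np.float64(162.44988729781142))
```

View pics/w1.png

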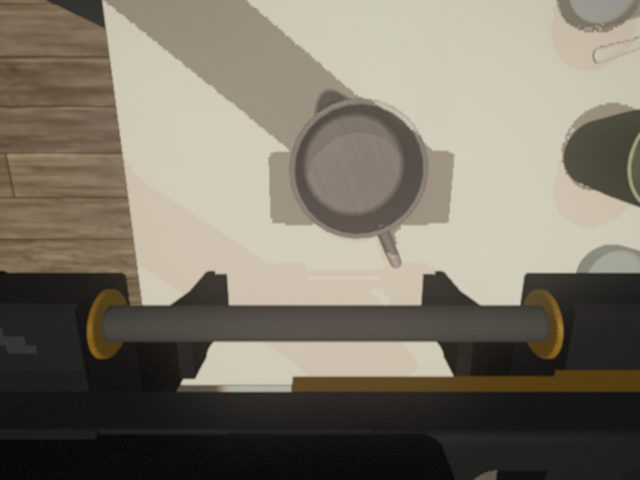

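```bash
python3 - <<'E'
from h import *
im=cv2.imread("pics/w1.png");cv2.imwrite("pics/w1c.png",cv2.resize(im[80:280,270:470],None,fx=3,fy=3,interpolation=3))
E
```

```text
(no output)
```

View pics/w1c.png

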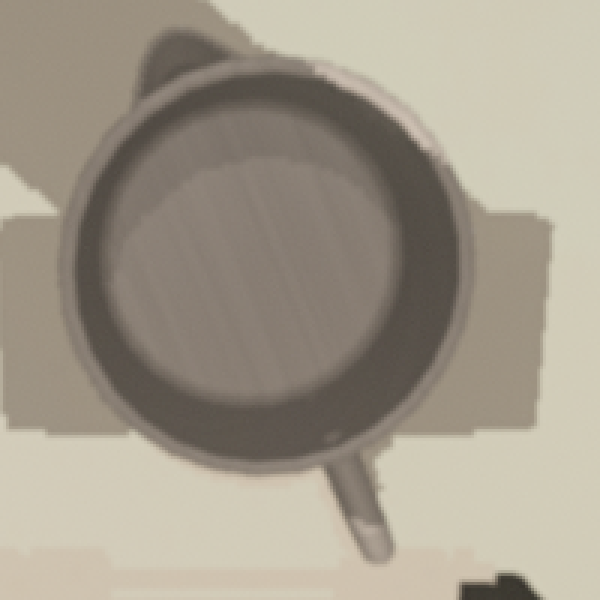

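```bash
cat >> h.py <<'E'
from scipy.optimize import least_squares
def fit(c,r,z,ext,x0):
    a=np.linspace(0,2*np.pi,181)
    def f(p):
        P=np.array([proj(c,[p[0]+r*np.cos(t),p[1]+r*np.sin(t),z]) for t in a])
        return [P[:,0].min()-ext[0],P[:,0].max()-ext[1],P[:,1].min()-ext[2],P[:,1].max()-ext[3]]
    s=least_squares(f,x0);return s.x.round(4),s.fun.round(1)
E
python3 - <<'E'
from h import *
c=np.load("pics/w1.npy",allow_pickle=True).item()
e=lambda a,b,d,f:[270+a/3-.3,270+b/3-.3,80+d/3-.3,80+f/3-.3]
print(fit(c,.059,.075,e(60,475,55,475),[.48,-.4]))
print(fit(c,.054,.075,e(77,461,70,460),[.48,-.4]))
E
```

```text
(array([ 0.4898, -0.4121]), array([-1. ,  1. , -0.8,  1.1]))
(array([ 0.4902, -0.4115]), array([-0.3,  0.3,  0.1, -0. ]))
```

>>> carry_out(
  translation=[
    [-0.7, -6, 0.6],
    [-1.4, -12, 1.2],
    [-2.1, -18, 1.8],
    [-2.8, -24, 2.4],
    [-3.5, -29, 3],
  ],
  turn=[0, 0, 0, 0, 0],
  gripper=[1, 1, 1, 1, 1],
)

```text
time_s: 1.82
tool_pos: [0.4251, -0.1575, 0.2205]
tool_rot: [180.0, -0.0, -0.0]
force: [0.2, -0.6, 0.3]
grip_width: 0.0867
```

```bash
cat >> h.py <<'E'
def snap(n,cam="wrist"):
    o=telemetry.get_obs();c=get_calibration(cam);np.save(f"pics/{n}",c,allow_pickle=True)
    im=read_camera(cam)[:,:,::-1];cv2.imwrite(f"pics/{n}.png",im)
    print(o['time_s'],o['tool_pos'].round(4),o['tool_rot'].round(2),o['qpos'].round(1),o['joint_velocities'].round(1).max())
    return c,im
E
python3 - <<'E'
from h import *
snap("w2")
E
```

```text
1.825 [ 0.4251 -0.1575  0.2205] [ 1.7997e+02 -3.0000e-02 -3.0000e-02] [ 48.2  -4.8 -29.4 109.5  -2.4  74.7  19.6] 27.2
```

>>> carry_out(
  translation=[
    [0, -5, 0],
    [0, -10, 0],
    [0, -15, 0],
    [0, -15, 0],
  ],
  turn=[0, 0, 0, 0],
  gripper=[1, 1, 1, 1],
)

```text
time_s: 2.38
tool_pos: [0.4257, -0.0063, 0.221]
tool_rot: [180.0, -0.1, 0.3]
force: [-0.2, -0.4, 0.5]
grip_width: 0.0866
```

```bash
python3 - <<'E'
from h import *
snap("w3")
E
```

```text
2.375 [ 0.4257 -0.0063  0.221 ] [ 1.7997e+02 -6.0000e-02  3.3000e-01] [ 41.1  -9.7 -39.1 112.3  -6.2  75.2   4.4] 4.4
```

>>> carry_out(
  translation=[
    [0, -5, 0],
    [0, -10, 0],
    [-0.5, -13, 0],
    [-0.5, -13, 0],
  ],
  turn=[0, 0, 0, 0],
  gripper=[1, 1, 1, 1],
)

```text
time_s: 2.92
tool_pos: [0.4206, 0.121, 0.2207]
tool_rot: [-180.0, -0.0, 0.1]
force: [0.8, -0.4, 0.0]
grip_width: 0.0873
```

```bash
python3 - <<'E'
from h import *
snap("w4")
a=np.hstack([cv2.resize(cv2.imread(f"pics/w{i}.png")[:300,100:600],None,fx=.8,fy=.8) for i in (2,3)])
cv2.imwrite("pics/w23.png",a)
E
```

```text
2.925 [0.4206 0.121  0.2207] [-1.8e+02 -2.0e-02  1.1e-01] [ 35.5  -8.8 -49.5 110.7  -6.9  75.1 -11.9] 3.3
```

View pics/w23.png

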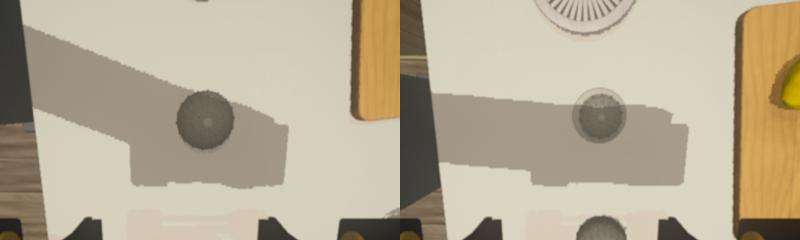

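View pics/w4.png

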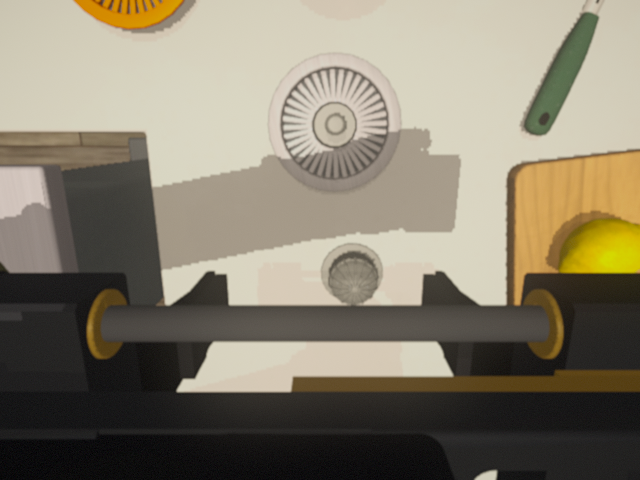

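```bash
python3 - <<'E'
from h import *
im=cv2.imread("pics/w4.png")
a=cv2.resize(im[40:200,255:415],None,fx=3.7,fy=3.7,interpolation=3);cv2.imwrite("pics/w4c.png",a)
im=cv2.imread("pics/w2.png");im3=cv2.imread("pics/w3.png")
a=np.hstack([cv2.resize(im[100:200,310:410],None,fx=4,fy=4,interpolation=3),cv2.resize(im3[95:195,300:400],None,fx=4,fy=4,interpolation=3)]);cv2.imwrite("pics/w23c.png",a)
E
```

```text
(no output)
```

View pics/w4c.png

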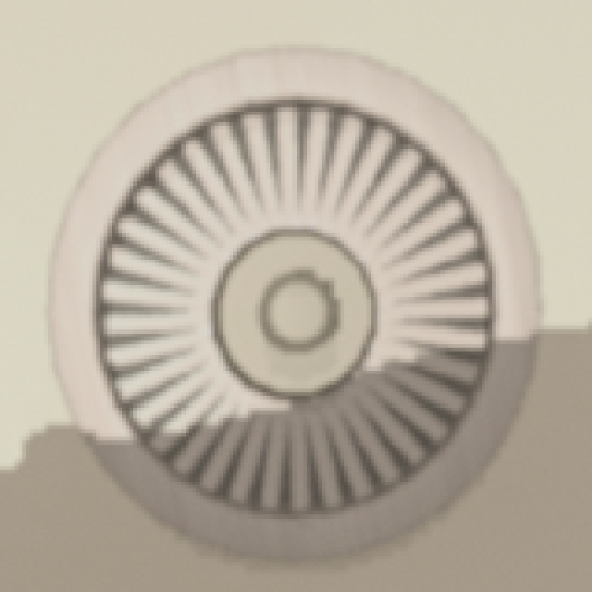

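View pics/w23c.png

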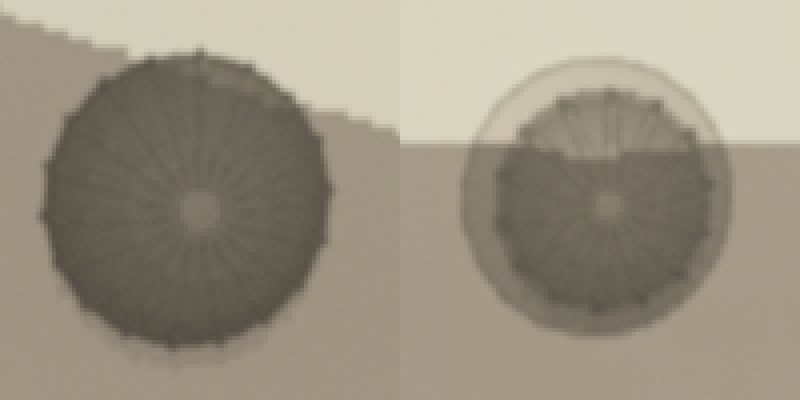

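```bash
python3 - <<'E'
from h import *
L=lambda n:np.load(f"pics/{n}.npy",allow_pickle=True).item()
def e(u0,v0,s,a,b,d,f): 
    g=(1/s-1)/2
    return [u0+a/s+g,u0+b/s+g,v0+d/s+g,v0+f/s+g]
c=L("w4")
print("flange",fit(c,.0595,.018,e(255,40,3.7,48,541,45,565),[.43,.2]))
print("inner",fit(c,.048,.018,e(255,40,3.7,97,494,97,517),[.43,.2]))
print("post",ray(c,255+297/3.7-.37,40+311/3.7-.37,.046))
c=L("w2")
print("large",fit(c,.0325,.024,e(310,100,4,42,330,50,348),[.45,-.1]))
print("tip",ray(c,310+200/4-.37,100+212/4-.37,.058))
c=L("w3")
print("small",fit(c,.032,.004,e(300,95,4,61,332,57,336),[.45,.05]))
print("tip",ray(c,300+207/4-.37,95+205/4-.37,.046))
E
```

```text
flange (array([0.4298, 0.1966]), array([-0.7,  0.7,  0.2, -0.2]))
inner (array([0.43  , 0.1971]), array([-0.6,  0.6,  0.3, -0.2]))
post [0.42962131 0.19727422 0.046     ]
large (array([ 0.4538, -0.1035]), array([-0.8,  0.8, -0.4,  0.4]))
tip [ 0.45397903 -0.10386881  0.058     ]
small (array([0.4488, 0.0523]), array([-0.5,  0.5, -0.4,  0.4]))
tip [0.44838739 0.05244223 0.046     ]
```

>>> carry_out(
  translation=[
    [0.5, -4, 3],
    [0.9, -7.6, 8],
    [0.9, -7.6, 13],
    [0.9, -7.6, 17],
    [0.9, -7.6, 18.8],
  ],
  turn=[0, 0, 0, 0, 0],
  gripper=[1, 0.8, 0.6, 0.6, 0.6],
)

```text
time_s: 3.6
tool_pos: [0.4287, 0.1929, 0.0294]
tool_rot: [179.9, 0.3, -0.2]
force: [0.6, 0.6, 0.4]
grip_width: 0.0564
```

>>> carry_out(
  translation=[
    [0, 0, 0],
    [0, 0, 0],
    [0, 0, 0],
    [0, 0, 0],
    [0, 0, 0],
  ],
  turn=[0, 0, 0, 0, 0],
  gripper=[0.6, 0, 0, 0, 0],
)

```text
time_s: 4.22
tool_pos: [0.4299, 0.196, 0.033]
tool_rot: [180.0, -0.1, -0.0]
force: [-0.8, -0.4, 0.4]
grip_width: 0.02
```

>>> carry_out(
  translation=[
    [0, 0, 0],
    [0, 0, 0],
    [0, 0, 0],
  ],
  turn=[0, 0, 0],
  gripper=[0, 0, 0],
  squeeze=25,
)

```text
time_s: 4.6
tool_pos: [0.4297, 0.196, 0.0328]
tool_rot: [180.0, -0.0, 0.0]
force: [-0.6, -2.5, 6.0]
grip_width: 0.0171
```

>>> carry_out(
  translation=[
    [0, 0, -0.5],
    [0, 0, -1.5],
    [0, 0, -3],
    [-1.5, 0, -5],
    [-3, 0, -8],
  ],
  turn=[0, 0, 0, 0, 0],
  gripper=[0, 0, 0, 0, 0],
)

```text
time_s: 5.22
tool_pos: [0.3987, 0.1963, 0.1133]
tool_rot: [-180.0, 0.1, 0.0]
force: [0.2, -0.9, 0.6]
grip_width: 0.0172
```

```bash
python3 - <<'E'
from h import *
snap("w5");print(telemetry.get_obs()['grip_width'])
E
```

```text
5.225 [0.3987 0.1963 0.1133] [-1.7996e+02  9.0000e-02  3.0000e-02] [ 33.2   1.6 -62.5 117.5   1.5  61.8 -29.9] 41.5
0.016949673152037194
```

View pics/w5.png

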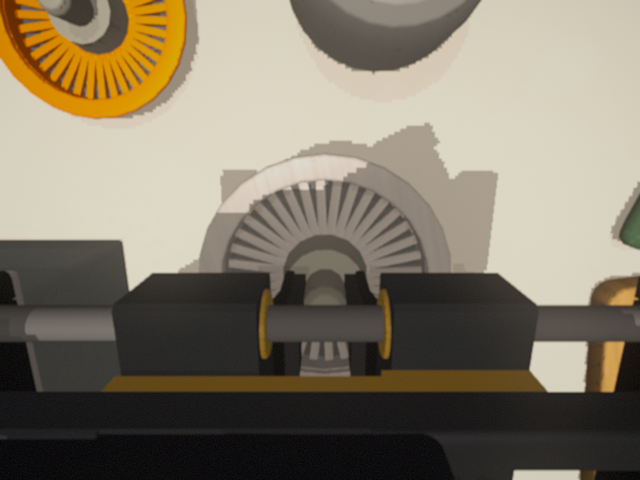

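```bash
python3 - <<'E'
from h import *
c=np.load("pics/w5.npy",allow_pickle=True).item()
im=cv2.imread("pics/w5.png");cv2.imwrite("pics/w5c.png",cv2.resize(im[140:300,190:460],None,fx=2.9,fy=2.9,interpolation=3))
X=ray(c,324,154,.0985);print(X, X[1]-.0595-.1963)
print(ray(c,212,230,.0985),ray(c,438,230,.0985))
for t in np.radians([0,45,90,135,180]): print(np.round(proj(c,[.3987+.0595*np.cos(t),.1973+.0595*np.sin(t),.0985]),1))
E
```

```text
[0.39907779 0.25659211 0.0985    ] 0.0007921116648359761
[0.34876845 0.22313265 0.0985    ] [0.45023484 0.22320209 0.0985    ]
[450.9 284. ]
[419.2 194.2]
[323.1 153.5]
[227.2 194.1]
[195.6 283.8]
```

View pics/w5c.png

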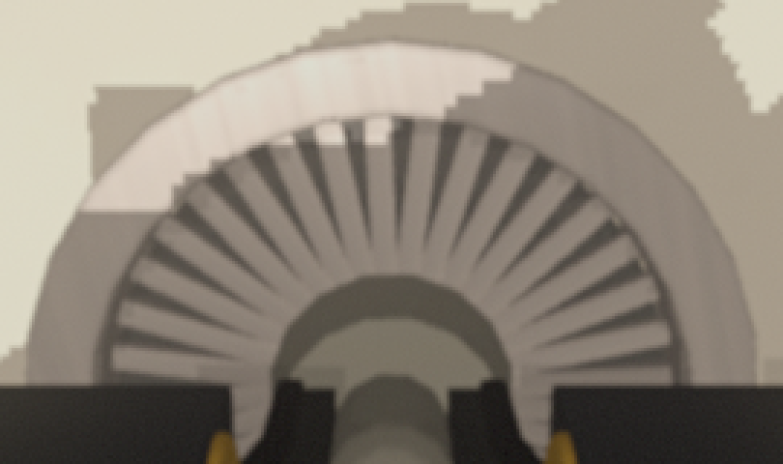

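>>> carry_out(
  translation=[
    [0.6, 5, -2],
    [1.4, 10, -4],
    [2, 15, -6.5],
    [2.4, 20, -6.5],
    [2.6, 25, -6.5],
  ],
  turn=[0, 0, 0, 0, 0],
  gripper=[0, 0, 0, 0, 0],
)

```text
time_s: 5.9
tool_pos: [0.4262, -0.0555, 0.1788]
tool_rot: [179.9, -0.1, 0.0]
force: [1.6, 0.6, -0.7]
grip_width: 0.0173
```

>>> carry_out(
  translation=[
    [0.2, 5, 0],
    [0.6, 10, 0],
    [1.5, 15, -2],
    [2.5, 20, -4],
    [3.5, 25, -6],
  ],
  turn=[0, 0, 0, 0, 0],
  gripper=[0, 0, 0, 0, 0],
)

```text
time_s: 6.52
tool_pos: [0.4609, -0.3055, 0.239]
tool_rot: [180.0, -0.1, 0.0]
force: [1.0, -0.2, -0.8]
grip_width: 0.0171
```

>>> carry_out(
  translation=[
    [0.8, 5, -1],
    [1.6, 10, -2],
    [2.4, 15, -3],
    [3, 20, -3],
    [3, 20, -3],
  ],
  turn=[0, 0, 0, 0, 0],
  gripper=[0, 0, 0, 0, 0],
)

```text
time_s: 7.15
tool_pos: [0.4883, -0.5088, 0.2657]
tool_rot: [-180.0, 0.1, -0.4]
force: [-0.6, -0.4, -1.3]
grip_width: 0.0169
```

>>> carry_out(
  translation=[
    [0, 0, 0],
    [0, 0, 0],
  ],
  turn=[0, 0],
  gripper=[0, 0],
)

```text
time_s: 7.4
tool_pos: [0.4913, -0.5022, 0.2684]
tool_rot: [180.0, -0.1, 0.1]
force: [0.2, 0.5, -1.1]
grip_width: 0.0168
```

```bash
python3 - <<'E'
from h import *
snap("w6")
E
```

```text
7.4 [ 0.4913 -0.5022  0.2684] [ 1.8e+02 -5.0e-02  1.3e-01] [ 60.5  26.2 -25.2  70.4  10.8  85.7  36.9] 0.2
```

View pics/w6.png

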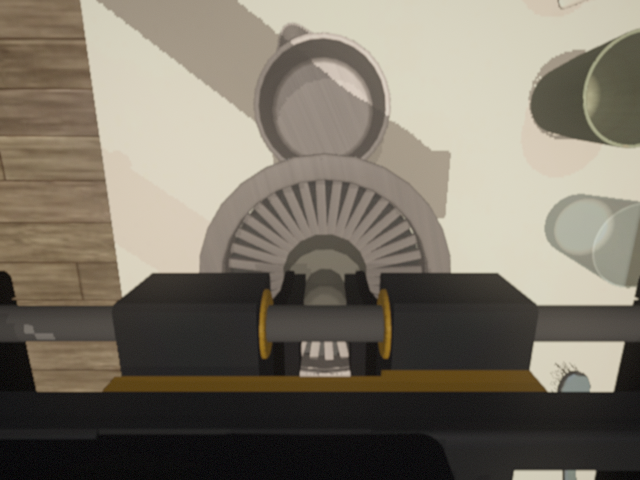

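```bash
python3 - <<'E'
from h import *
im=cv2.imread("pics/w6.png");cv2.imwrite("pics/w6c.png",cv2.resize(im[15:175,240:405],None,fx=3.6,fy=3.6,interpolation=3))
t=cv2.imread("pics/top0.png");cv2.imwrite("pics/tc.png",cv2.resize(t[240:310,430:515],None,fx=8,fy=8,interpolation=3))
E
```

```text
(no output)
```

View pics/w6c.png

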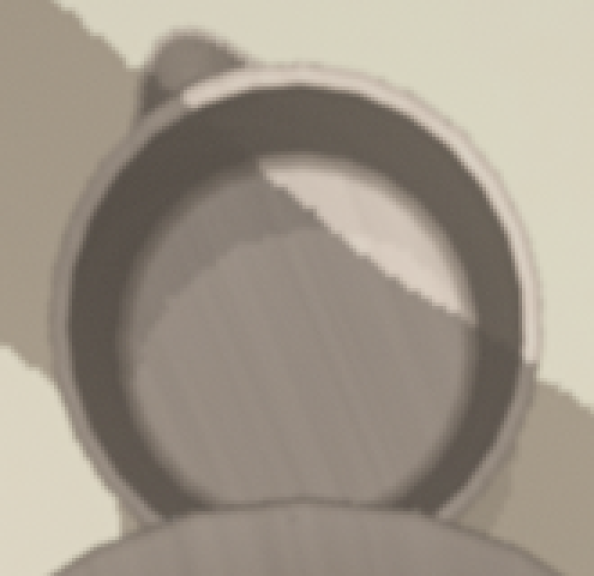

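View pics/tc.png

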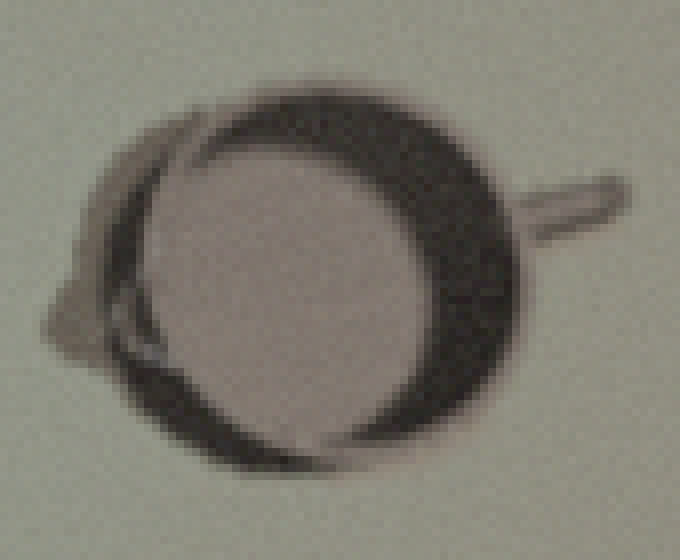

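```bash
python3 - <<'E'
from h import *
c=np.load("pics/w6.npy",allow_pickle=True).item()
def fit3(c,r,z,ext,x0):
    a=np.linspace(0,2*np.pi,181)
    def f(p):
        P=np.array([proj(c,[p[0]+r*np.cos(t),p[1]+r*np.sin(t),z]) for t in a])
        return [P[:,0].min()-ext[0],P[:,0].max()-ext[1],P[:,1].min()-ext[2]]
    s=least_squares(f,x0);return s.x.round(4),s.fun.round(1)
g=(1/3.6-1)/2
e=lambda a,b,d:[240+a/3.6+g,240+b/3.6+g,15+d/3.6+g]
print(fit3(c,.059,.075,e(52,542,66),[.49,-.41]),fit3(c,.054,.075,e(70,522,84),[.49,-.41]))
print(ray(get_calibration("top"),471.7,273.9,.075))
E
```

```text
(array([ 0.4899, -0.4136]), array([-1.2,  1.2,  0.1])) (array([ 0.4897, -0.4123]), array([-0.6,  0.6,  0. ]))
[ 0.48625129 -0.41074289  0.075     ]
```

>>> carry_out(
  translation=[
    [-0.2, -3, 0],
    [-0.2, -6, 2],
    [-0.2, -8.9, 6],
    [-0.2, -8.9, 11],
    [-0.2, -8.9, 13.5],
  ],
  turn=[0, 0, 0, 0, 0],
  gripper=[0, 0, 0, 0, 0],
)

```text
time_s: 8.07
tool_pos: [0.4875, -0.4127, 0.1306]
tool_rot: [-179.9, 0.1, 0.1]
force: [0.1, 0.3, -1.2]
grip_width: 0.0173
```

>>> carry_out(
  translation=[
    [0, 0, 0],
    [0, 0, 0],
    [0, 0, 0],
  ],
  turn=[0, 0, 0],
  gripper=[0, 0, 0],
)

```text
time_s: 8.45
tool_pos: [0.4896, -0.4155, 0.1347]
tool_rot: [179.9, -0.1, 0.0]
force: [-0.2, 0.2, 0.0]
grip_width: 0.0167
```

```bash
python3 - <<'E'
from h import *
snap("w7");c,im=snap("s7","side");cv2.imwrite("pics/s7c.png",cv2.resize(im[200:400,230:480],None,fx=3,fy=3,interpolation=3))
print(telemetry.get_obs()['tool_pos'])
E
```

```text
8.45 [ 0.4896 -0.4155  0.1347] [ 1.7986e+02 -1.4000e-01  1.0000e-02] [ 58.9  22.9 -26.6  90.5  10.8  68.9  30.2] 0.4
8.5 [ 0.4894 -0.4155  0.1344] [ 1.7988e+02 -1.3000e-01  0.0000e+00] [ 58.9  22.9 -26.6  90.5  10.8  68.9  30.2] 0.5
[ 0.48920302 -0.41538228  0.13405342]
```

View pics/w7.png

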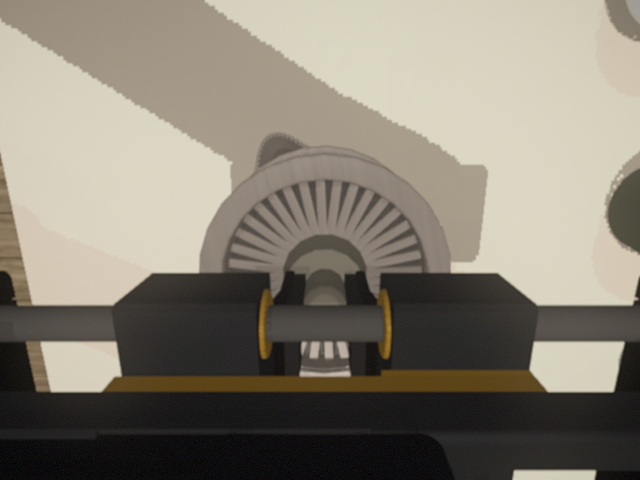

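View pics/s7c.png

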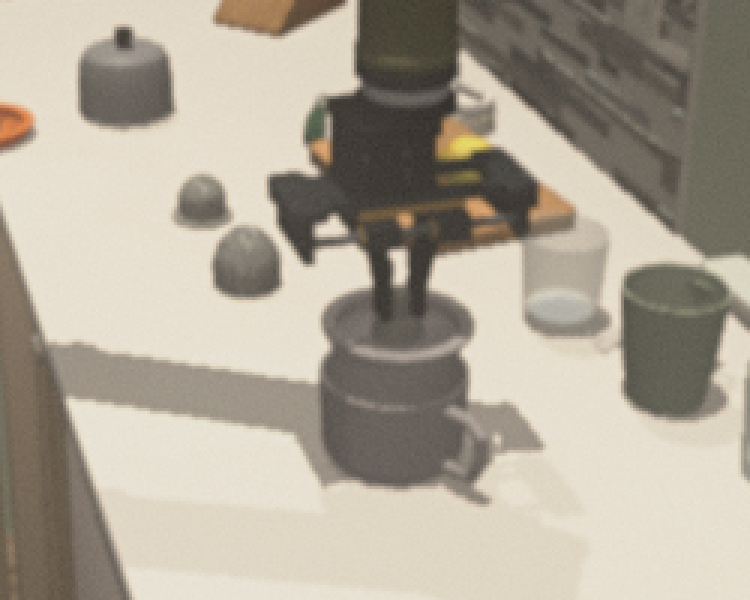

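```bash
python3 - <<'E'
from h import *
im=cv2.imread("pics/s7.png")
cv2.imwrite("pics/s7d.png",cv2.resize(im[290:365,325:405],None,fx=8,fy=8,interpolation=3))
c=get_calibration("side")
a=np.linspace(0,2*np.pi,361)
def ext(x,y,z,r):
    P=np.array([proj(c,[x+r*np.cos(t),y+r*np.sin(t),z]) for t in a]);return ((P.min(0)-[325,290]+.5)*8).round(),((P.max(0)-[325,290]+.5)*8).round()
print("flange",ext(.4897,-.4145,.134-.0148,.0595))
print("rim w",ext(.4897,-.412,.075,.059))
print("rim t",ext(.4863,-.4107,.075,.059))
E
```

```text
flange (array([97., 48.]), array([513., 249.]))
rim w (array([ 94., 174.]), array([500., 381.]))
rim t (array([ 82., 173.]), array([488., 381.]))
```

View pics/s7d.png

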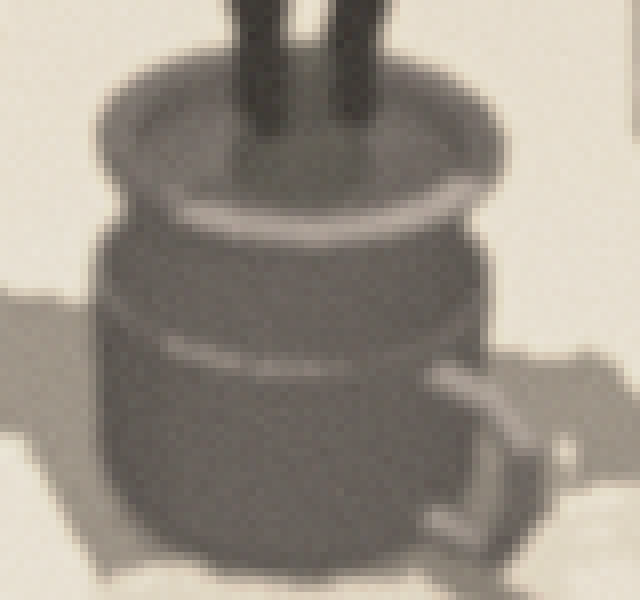

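>>> carry_out(
  translation=[
    [-0.08, -0.22, 0],
    [-0.08, -0.22, 1],
    [-0.08, -0.22, 2],
    [-0.08, -0.22, 2.6],
    [-0.08, -0.22, 2.6],
  ],
  turn=[0, 0, 0, 0, 0],
  gripper=[0, 0, 0, 0, 0],
)

```text
time_s: 9.18
tool_pos: [0.4876, -0.4128, 0.1066]
tool_rot: [-180.0, 0.0, 0.0]
force: [-1.3, 0.4, 1.3]
grip_width: 0.0172
```

>>> carry_out(
  translation=[
    [0, 0, 0.2],
    [0, 0, 0.4],
  ],
  turn=[0, 0],
  gripper=[0, 0],
)

```text
time_s: 9.43
tool_pos: [0.4886, -0.4136, 0.1036]
tool_rot: [179.9, -0.1, -0.0]
force: [1.9, -0.9, 5.3]
grip_width: 0.0175
```

>>> carry_out(
  translation=[
    [0, 0, 0.2],
    [0, 0, 0.3],
    [0, 0, 0.3],
  ],
  turn=[0, 0, 0],
  gripper=[0, 0, 0],
)

```text
time_s: 9.8
tool_pos: [0.4889, -0.4144, 0.1011]
tool_rot: [179.8, -0.2, -0.0]
force: [1.4, -2.6, 6.7]
grip_width: 0.0174
```

>>> carry_out(
  translation=[
    [0.05, 0.15, 0],
    [0.05, 0.15, 0],
    [0.05, 0.15, 0.2],
  ],
  turn=[0, 0, 0],
  gripper=[0, 0, 0],
)

```text
time_s: 10.18
tool_pos: [0.4893, -0.4145, 0.1006]
tool_rot: [179.9, -0.1, 0.0]
force: [-3.7, 3.3, 21.9]
grip_width: 0.0174
```

```bash
python3 - <<'E'
from h import *
snap("w8");c,im=snap("s8","side");cv2.imwrite("pics/s8c.png",cv2.resize(im[280:380,320:420],None,fx=6,fy=6,interpolation=3))
o=telemetry.get_obs();print(o['force'],o['wrist_torque'])
E
```

```text
10.175 [ 0.4893 -0.4145  0.1006] [ 1.799e+02 -1.000e-01  0.000e+00] [ 58.6  24.6 -26.3  92.5  11.7  65.5  29.5] 0.4
10.225 [ 0.4893 -0.4145  0.1007] [ 1.799e+02 -1.000e-01  0.000e+00] [ 58.6  24.6 -26.3  92.5  11.7  65.5  29.5] 0.2
[-2.49505072  1.83905721 17.34701838] [0.55405798 0.59169839 0.05267587]
```

View pics/s8c.png

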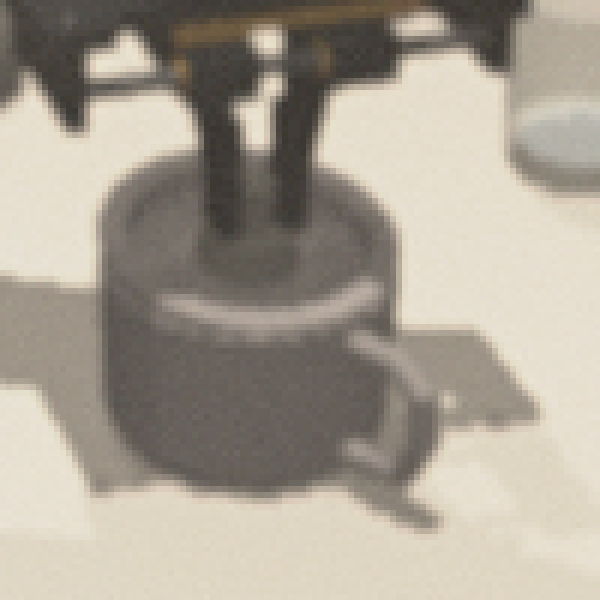

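View pics/w8.png

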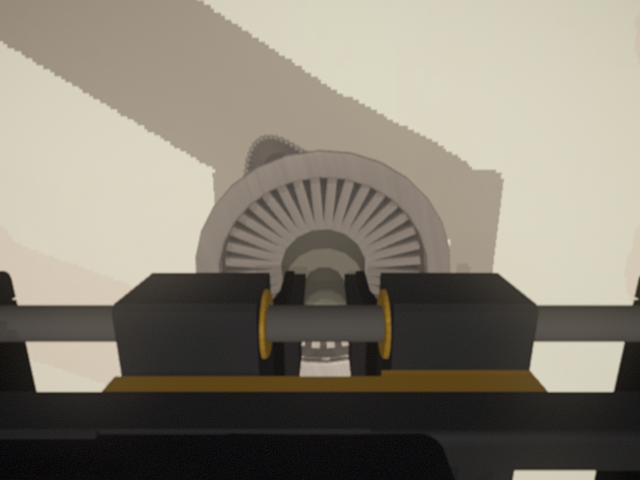

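```bash
python3 - <<'E'
from h import *
im=cv2.imread("pics/s8.png")
cv2.imwrite("pics/s8d.png",cv2.resize(im[290:365,325:405],None,fx=8,fy=8,interpolation=3))
im=cv2.imread("pics/w8.png");cv2.imwrite("pics/w8c.png",cv2.resize(im[120:280,185:460],None,fx=2.9,fy=2.9,interpolation=3))
c=get_calibration("side")
a=np.linspace(0,2*np.pi,361)
def ext(x,y,z,r):
    P=np.array([proj(c,[x+r*np.cos(t),y+r*np.sin(t),z]) for t in a]);return ((P.min(0)-[325,290]+.5)*8).round(),((P.max(0)-[325,290]+.5)*8).round()
for z in (.079,.082,.085,.088): print(z,ext(.4895,-.4135,z,.0595))
E
```

```text
0.079 (array([ 94., 164.]), array([504., 373.]))
0.082 (array([ 94., 155.]), array([504., 364.]))
0.085 (array([ 94., 146.]), array([505., 354.]))
0.088 (array([ 94., 138.]), array([505., 345.]))
```

View pics/s8d.png

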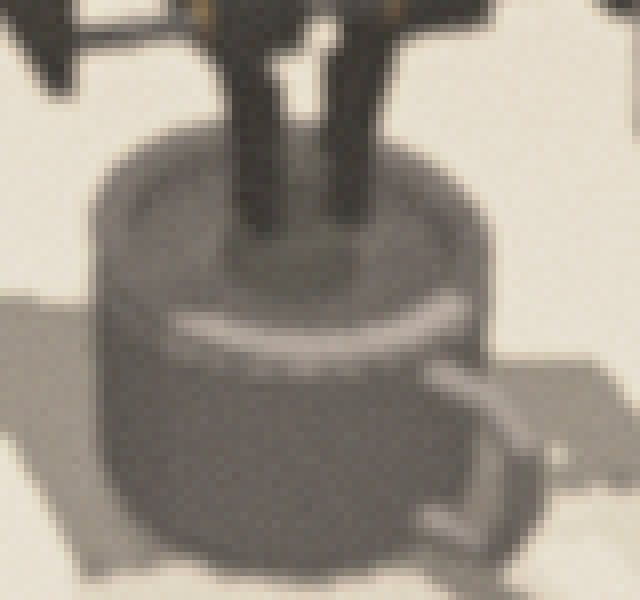

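View pics/w8c.png

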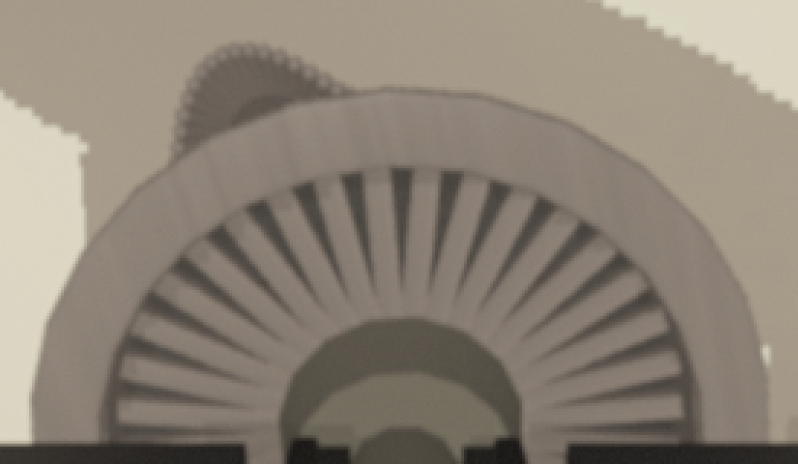

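```bash
python3 - <<'E'
from h import *
from scipy.spatial.transform import Rotation as Ro
a=np.linspace(0,np.pi,181)
def feats(c,p,tcp,zc):
    x,y,z,rx=p
    R=Ro.from_euler('x',rx).as_matrix();out=[]
    def circ(r,h): return np.array([proj(c,R@np.array([r*np.cos(t),r*np.sin(t),h])+[tcp[0]+x,tcp[1]+y,tcp[2]-zc+z]) for t in a])
    P=circ(.0595,.018);out.append(P[:,1].min())
    row=267
    l=P[90:];r=P[:91]
    out.append(np.interp(row,l[:,1],l[:,0]));out.append(np.interp(row,r[:,1],r[:,0]))
    out.append(circ(.018,.022)[:,1].min())
    out.append(circ(.048,.018)[:,1].min())
    return np.array(out)
for n,tcp,obs in (("w5",[.3987,.1963,.1133],[140+42/2.9,190+28/2.9,190+752/2.9,140+275/2.9,140+115/2.9]),
                  ("w8",[.4893,-.4145,.1006],[120+88/2.9,185+33/2.9,185+768/2.9,120+318/2.9,120+167/2.9])):
    c=np.load(f"pics/{n}.npy",allow_pickle=True).item()
    s=least_squares(lambda p:np.r_[feats(c,p,tcp,.0328)-(np.array(obs)-.33)],[0,0,0,0],x_scale=[.001,.001,.001,.01])
    print(n,(s.x*1000).round(1),s.fun.round(1))
    s=least_squares(lambda p:np.r_[feats(c,[*p,0],tcp,.0328)-(np.array(obs)-.33)],[0,0,0],x_scale=[.001,.001,.001])
    print(n,(s.x*1000).round(1),s.fun.round(1))
E
```

```text
w5 [  21.    54.2   61.4 1093. ] [-0.1  0.  -0.  -0.1  0.1]
w5 [28.1 11.4 55.3] [-28.3  30.  -27.3  35.2 -12.2]
w8 [  20.4   56.3   62.5 1116.2] [ 0.9 -0.   0.   0.5 -1.4]
w8 [27.8 12.5 55.5] [-28.3  31.2 -28.3  37.1 -13.9]
```

```bash
cat > sf.py <<'E'
from h import *
from scipy.spatial.transform import Rotation as Ro
a=np.linspace(0,np.pi,181)
def feats(c,p,tcp,zc):
    x,y,z,rx=p
    R=Ro.from_euler('x',rx).as_matrix();out=[]
    def circ(r,h): return np.array([proj(c,R@np.array([r*np.cos(t),r*np.sin(t),h])+[tcp[0]+x,tcp[1]+y,tcp[2]-zc+z]) for t in a])
    P=circ(.0595,.018);out.append(P[:,1].min())
    row=267
    l=P[90:];r=P[:91][::-1]
    out.append(np.interp(row,l[:,1],l[:,0]));out.append(np.interp(row,r[:,1],r[:,0]))
    out.append(circ(.018,.022)[:,1].min())
    out.append(circ(.048,.018)[:,1].min())
    return np.array(out)
E
python3 - <<'E'
from sf import *
for n,tcp,obs in (("w5",[.3987,.1963,.1133],[140+42/2.9,190+28/2.9,190+752/2.9,140+275/2.9,140+115/2.9]),
                  ("w8",[.4893,-.4145,.1006],[120+88/2.9,185+33/2.9,185+768/2.9,120+318/2.9,120+167/2.9])):
    c=np.load(f"pics/{n}.npy",allow_pickle=True).item()
    for k in (4,3):
        f=lambda p:feats(c,np.r_[p,np.zeros(4-k)],tcp,.0328)-(np.array(obs)-.33)
        s=least_squares(f,np.zeros(k),x_scale=[.001,.001,.001,.01][:k])
        print(n,(s.x*1000).round(1),s.fun.round(1))
E
```

```text
w5 [ 4.000e-01 -3.400e+00 -2.500e+00 -4.463e+02] [ 1.4  0.  -0.   0.6 -2. ]
w5 [ 0.4  2.  -9. ] [-3.8  2.5 -2.5  7.3 -3.2]
w8 [-1.000e-01 -1.600e+00 -6.000e-01 -4.948e+02] [ 2.5  0.  -0.   1.  -3.4]
w8 [-0.1  3.8 -7.3] [-4.   3.  -3.   9.5 -5. ]
```

>>> carry_out(
  translation=[
    [0, 0, -0.4],
    [0, 0, -1.2],
    [0, 0, -3],
    [0, 0, -3],
    [0, 0, -3],
  ],
  turn=[0, 0, 0, 0, 0],
  gripper=[0, 0, 0, 0, 0],
)

```text
time_s: 10.9
tool_pos: [0.4879, -0.4141, 0.1274]
tool_rot: [-180.0, 0.0, -0.0]
force: [0.4, 1.9, -0.9]
grip_width: 0.0172
```

```bash
python3 - <<'E'
from h import *
c,im=snap("w9");c,im2=snap("s9","side");cv2.imwrite("pics/s9d.png",cv2.resize(im2[280:365,325:405],None,fx=7,fy=7,interpolation=3))
cv2.imwrite("pics/w9c.png",cv2.resize(im[120:280,185:460],None,fx=2.9,fy=2.9,interpolation=3))
print(telemetry.get_obs()['force'],telemetry.get_obs()['wrist_torque'])
E
```

```text
10.9 [ 0.4879 -0.4141  0.1274] [-1.7999e+02  3.0000e-02 -0.0000e+00] [ 58.9  23.2 -26.6  91.1  10.9  68.4  30.1] 0.4
10.95 [ 0.4878 -0.414   0.1271] [-1.7997e+02  5.0000e-02 -0.0000e+00] [ 58.9  23.2 -26.6  91.1  10.9  68.4  30.1] 0.2
[ 0.24983862  0.32635608 -1.75507738] [-0.0308565  -0.13497628  0.00374715]
```

View pics/s9d.png

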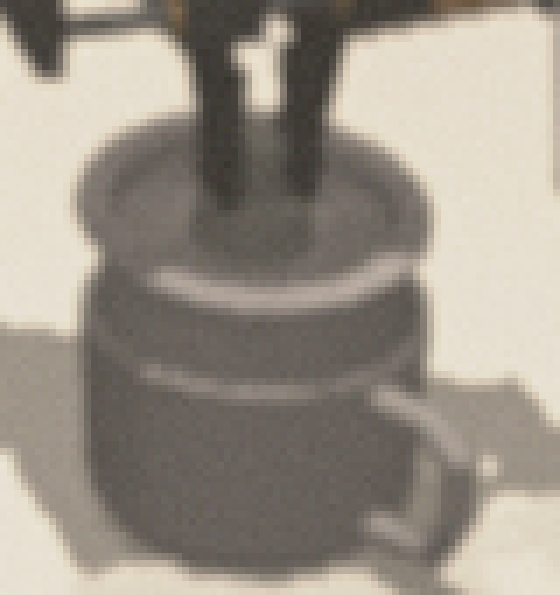

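View pics/w9c.png

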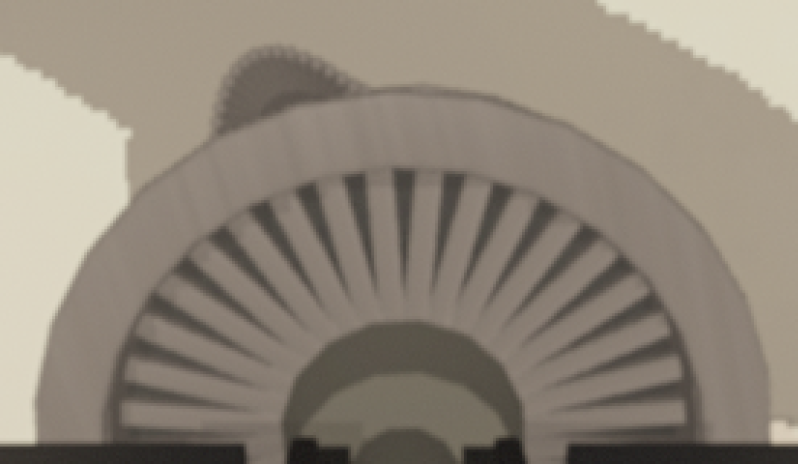

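```bash
python3 - <<'E'
from h import *
L=lambda n:np.load(f"pics/{n}.npy",allow_pickle=True).item()
for n,u,v in (("w1",270+180/3-.3,80+28/3-.3),("w6",240+190/3.6-.3,15+29/3.6-.3),("w8",185+243/2.9-.3,120+43/2.9-.3),("w9",185+275/2.9-.3,120+45/2.9-.3)):
    print(n,ray(L(n),u,v,.072).round(4))
E
```

```text
w1 [ 0.4652 -0.3465  0.072 ]
w6 [ 0.4657 -0.3463  0.072 ]
w8 [ 0.4645 -0.3463  0.072 ]
w9 [ 0.4651 -0.3463  0.072 ]
```

```bash
python3 - <<'E'
from sf import *
for n,tcp,obs in (("w5",[.3987,.1963,.1133],[140+42/2.9,190+28/2.9,190+752/2.9]),
  ("w8",[.4893,-.4145,.1006],[120+88/2.9,185+33/2.9,185+768/2.9]),
  ("w9",[.4879,-.4141,.1274],[120+87/2.9,185+38/2.9,185+770/2.9])):
    c=np.load(f"pics/{n}.npy",allow_pickle=True).item()
    f=lambda p:feats(c,np.r_[p,0],tcp,.0328)[:3]-(np.array(obs)-.33)
    s=least_squares(f,np.zeros(3),x_scale=[.001,.001,.001])
    print(n,(s.x*1000).round(1),s.fun.round(1))
c=np.load("pics/w9.npy",allow_pickle=True).item()
p=[.4879,-.4141,.1274]
# pad contact geometry in cam
print(feats(c,[0,.001,0,0],p,.0328), feats(c,[0,.003,.002,0],p,.0328))
E
```

```text
w5 [ 0.4  0.5 -4.6] [-0.  0. -0.]
w8 [-0.1  2.2 -2.4] [-0.  0.  0.]
w9 [ 0.5  2.4 -3.2] [-0.  0. -0.]
[153.34668193 195.01289998 450.92095652 249.2327926  180.39284585] [148.72628308 193.09395073 452.79452862 246.17854069 176.25328917]
```

```bash
python3 - <<'E'
from h import *
im=cv2.imread("pics/s9.png");cv2.imwrite("pics/s9e.png",cv2.resize(im[290:345,325:395],None,fx=11,fy=11,interpolation=3))
c=get_calibration("side")
a=np.linspace(0,2*np.pi,361)
def q(x,y,z,r):
    P=np.array([proj(c,[x+r*np.cos(t),y+r*np.sin(t),z]) for t in a]);P=(P-[325,290]+.5)*11
    return [P[i].round() for i in (P[:,0].argmin(),P[:,0].argmax(),P[:,1].argmin(),P[:,1].argmax())]
for z in (.112,.108): print(z,q(.4883,-.412,z,.0595))
print(q(.4898,-.412,.075,.059))
E
```

```text
0.112 [array([123., 221.]), array([692., 239.]), array([389.,  90.]), array([426., 369.])]
0.108 [array([123., 238.]), array([691., 256.]), array([389., 106.]), array([426., 386.])]
[array([130., 373.]), array([688., 391.]), array([391., 239.]), array([427., 524.])]
```

View pics/s9e.png

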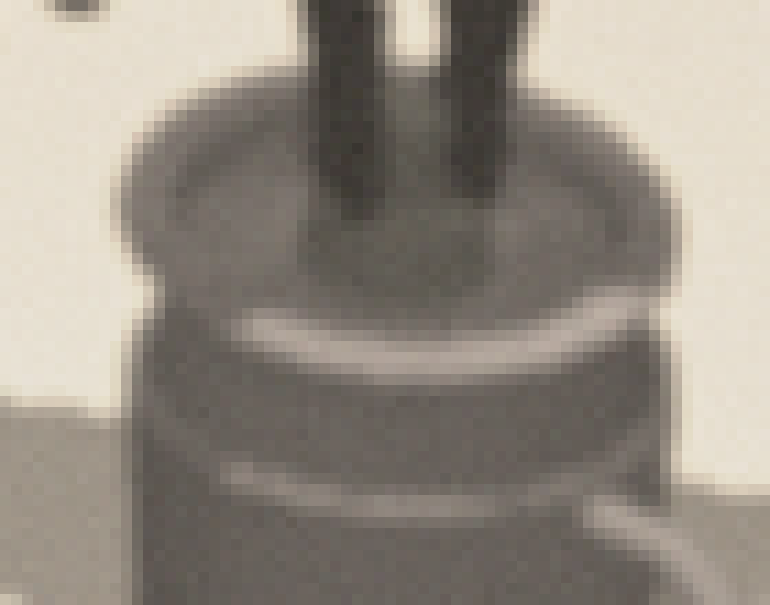

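```bash
python3 - <<'E'
from h import *
c=np.load("pics/w1.npy",allow_pickle=True).item()
l=ray(c,270+178/3-.3,80+28/3-.3,.073)
for z in (.03,.045,.06):
    h=ray(c,270+380/3-.3,80+563/3-.3,z);d=h-l;d[2]=0;n=np.linalg.norm(d)
    print(z,h,n,l+d/n*.071)
# mouth inner edge points from w6 & w1 by ray at z=.075
for (u,v) in ((77,262),(461,262),(270,70),(255,460)):
    print(ray(c,270+u/3-.3,80+v/3-.3,.075).round(4))
E
```

```text
0.03 [ 0.53412363 -0.51331896  0.03      ] 0.18057792601993972 [ 0.49197407 -0.41217186  0.073     ]
0.045 [ 0.5312033  -0.50801704  0.045     ] 0.17456184763476398 [ 0.4917275  -0.41227406  0.073     ]
0.06 [ 0.52828296 -0.50271512  0.06      ] 0.1685484123981841 [ 0.4914629  -0.41238254  0.073     ]
[ 0.4365 -0.4083  0.075 ]
[ 0.5439 -0.4084  0.075 ]
[ 0.4894 -0.3575  0.075 ]
[ 0.4874 -0.4656  0.075 ]
```

>>> carry_out(
  translation=[
    [0.2, 0.2, 0.8],
    [0.2, 0.2, 1.6],
    [0.2, 0.2, 2.0],
    [0.2, 0.2, 2.2],
    [0.2, 0.2, 2.2],
  ],
  turn=[0, 0, 0, 0, 0],
  gripper=[0, 0, 0, 0, 0],
)

```text
time_s: 11.62
tool_pos: [0.4902, -0.4162, 0.1055]
tool_rot: [180.0, 0.0, 0.0]
force: [0.6, -0.2, -1.1]
grip_width: 0.0169
```

```bash
python3 - <<'E'
from h import *
o=telemetry.get_obs();print(o['tool_pos'],o['force'],o['wrist_torque'])
E
```

```text
[ 0.49023641 -0.41618378  0.1054521 ] [ 0.57170723 -0.23085768 -1.13078211] [-0.00416496 -0.11016387 -0.02182691]
```

>>> carry_out(
  translation=[
    [0, 0, 0.2],
    [0, 0, 0.4],
    [0, 0, 0.5],
    [0, 0, 0.5],
  ],
  turn=[0, 0, 0, 0],
  gripper=[0, 0, 0, 0],
)

```text
time_s: 12.12
tool_pos: [0.4902, -0.4162, 0.1005]
tool_rot: [-180.0, 0.0, 0.0]
force: [0.6, 0.3, -0.6]
grip_width: 0.0172
```

No contact now at the height that was blocked before; it is entering the mouth.

>>> carry_out(
  translation=[
    [0, 0, 0.2],
    [0, 0, 0.4],
    [0, 0, 0.5],
    [0, 0, 0.5],
  ],
  turn=[0, 0, 0, 0],
  gripper=[0, 0, 0, 0],
)

```text
time_s: 12.62
tool_pos: [0.4903, -0.4158, 0.0961]
tool_rot: [-180.0, 0.0, 0.0]
force: [-2.6, 2.1, 6.0]
grip_width: 0.0171
```

>>> carry_out(
  translation=[
    [0, 0, 0.15],
    [0, 0, 0.3],
    [0, 0, 0.3],
  ],
  turn=[0, 0, 0],
  gripper=[0, 0, 0],
)

```text
time_s: 13.0
tool_pos: [0.4902, -0.4153, 0.0942]
tool_rot: [-180.0, 0.1, 0.0]
force: [-5.2, 5.9, 12.2]
grip_width: 0.0171
```

>>> carry_out(
  translation=[
    [-0.08, -0.1, 0],
    [-0.08, -0.1, 0],
    [-0.08, -0.1, 0.15],
    [-0.08, -0.1, 0.2],
  ],
  turn=[0, 0, 0, 0],
  gripper=[0, 0, 0, 0],
)

```text
time_s: 13.5
tool_pos: [0.4897, -0.4146, 0.0937]
tool_rot: [180.0, 0.0, 0.0]
force: [-6.4, 6.7, 19.5]
grip_width: 0.0174
```

```bash
python3 - <<'E'
from h import *
c,im=snap("w10");c,im2=snap("s10","side");cv2.imwrite("pics/s10e.png",cv2.resize(im2[290:345,325:395],None,fx=11,fy=11,interpolation=3))
print(telemetry.get_obs()['force'],telemetry.get_obs()['wrist_torque'])
E
```

```text
13.5 [ 0.4897 -0.4146  0.0937] [1.7998e+02 1.0000e-02 2.0000e-02] [ 58.5  25.1 -26.2  92.6  12.   65.   29.4] -0.0
13.55 [ 0.4898 -0.4146  0.0937] [1.7998e+02 1.0000e-02 3.0000e-02] [ 58.5  25.1 -26.2  92.6  12.   65.   29.4] 0.2
[-6.7465433   7.0865966  16.79246453] [ 1.38130625  1.36936251 -0.03206255]
```

View pics/s10e.png

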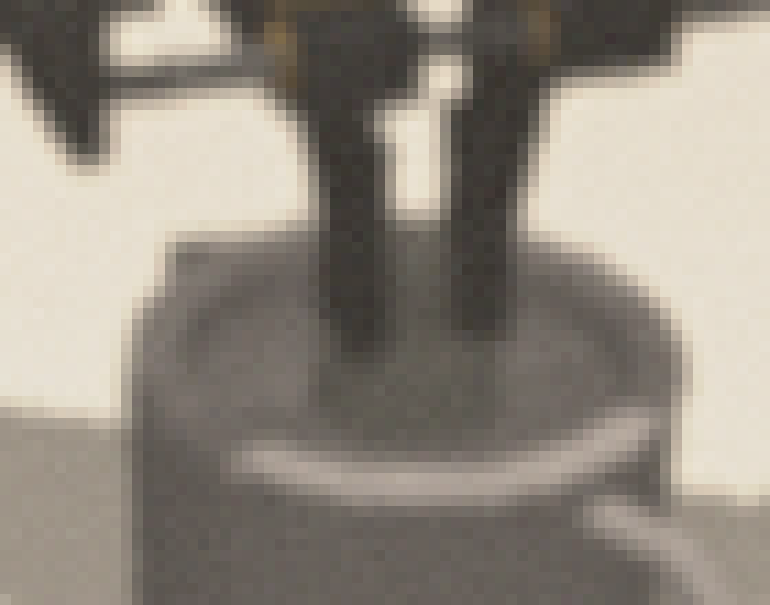

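>>> carry_out(
  translation=[
    [0, 0, -0.5],
    [0, 0, -2],
    [-0.03, -0.06, -2.5],
    [-0.03, -0.06, -2.5],
    [-0.03, -0.06, -2.5],
  ],
  turn=[0, 0, 0, 0, 0],
  gripper=[0, 0, 0, 0, 0],
)

```text
time_s: 14.22
tool_pos: [0.4889, -0.4146, 0.1151]
tool_rot: [-180.0, 0.0, -0.0]
force: [-0.2, 0.4, -1.3]
grip_width: 0.0172
```

```bash
python3 - <<'E'
from h import *
c,im=snap("w11");c,im2=snap("s11","side");cv2.imwrite("pics/s11e.png",cv2.resize(im2[290:345,325:395],None,fx=11,fy=11,interpolation=3))
cv2.imwrite("pics/w11c.png",cv2.resize(im[120:280,185:460],None,fx=2.9,fy=2.9,interpolation=3))
print(telemetry.get_obs()['tool_pos'],telemetry.get_obs()['force'],telemetry.get_obs()['wrist_torque'])
E
```

```text
14.225 [ 0.4889 -0.4146  0.1151] [-1.7999e+02  3.0000e-02 -0.0000e+00] [ 58.8  23.9 -26.4  91.6  11.3  67.2  29.9] 0.2
14.275 [ 0.4889 -0.4145  0.115 ] [-1.7998e+02  3.0000e-02 -0.0000e+00] [ 58.7  23.9 -26.4  91.6  11.3  67.2  29.9] 0.1
[ 0.48887469 -0.41449735  0.11502113] [ 0.15823577  1.0440975  -1.41551177] [ 0.00128953 -0.04909785 -0.01479722]
```

View pics/s11e.png

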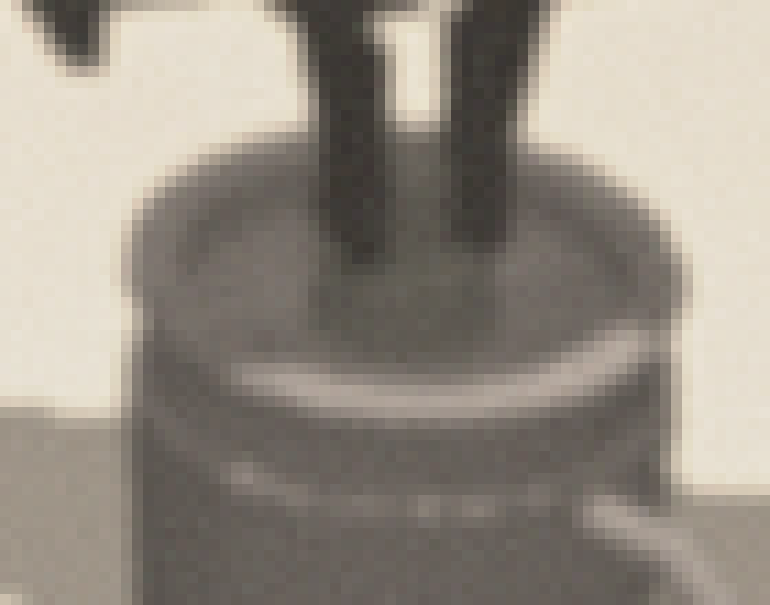

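View pics/w11c.png

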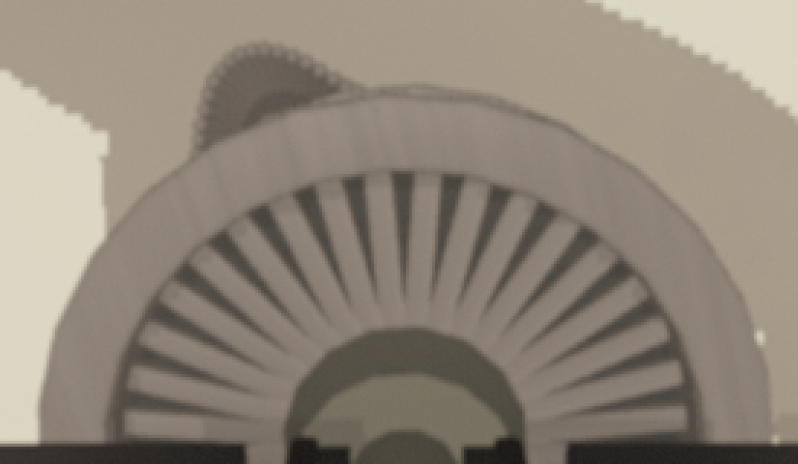

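```bash
python3 - <<'E'
from sf import *
c=np.load("pics/w11.npy",allow_pickle=True).item()
print("rim +y edge",ray(c,185+430/2.9-.33,120+85/2.9-.33,.075))
for x,y in ((.49,-.412),(.49,-.410)):
    print([np.round(((np.array(proj(c,[x+.059*np.cos(t),y+.059*np.sin(t),.075]))-[185,120])+.33)*2.9) for t in np.radians([60,75,90,105,120])])
tcp=[.4889,-.4146,.1151]
f=lambda p:feats(c,np.r_[p,0],tcp,.0328)[:3]-(np.array([120+95/2.9,185+42/2.9,185+768/2.9])-.33)
s=least_squares(f,np.zeros(3),x_scale=[.001]*3);print(s.x*1000)
E
```

```text
rim +y edge [ 0.49368006 -0.35320332  0.075     ]
[array([581., 131.]), array([498.,  96.]), array([408.,  84.]), array([318.,  96.]), array([235., 131.])]
[array([582., 119.]), array([499.,  84.]), array([408.,  72.]), array([318.,  84.]), array([235., 119.])]
[ 0.54771451  1.22594837 -4.38468209]
```

>>> carry_out(
  translation=[
    [0.04, -0.06, 0.5],
    [0.04, -0.06, 1.0],
    [0.04, -0.06, 1.3],
    [0.04, -0.06, 1.5],
    [0.04, -0.06, 1.5],
  ],
  turn=[0, 0, 0, 0, 0],
  gripper=[0, 0, 0, 0, 0],
)

```text
time_s: 14.95
tool_pos: [0.4895, -0.4139, 0.1003]
tool_rot: [-180.0, 0.0, 0.0]
force: [0.2, -1.1, -1.2]
grip_width: 0.0175
```

>>> carry_out(
  translation=[
    [0, 0, 0.1],
    [0, 0, 0.2],
    [0, 0, 0.2],
  ],
  turn=[0, 0, 0],
  gripper=[0, 0, 0],
)

```text
time_s: 15.32
tool_pos: [0.4895, -0.414, 0.0985]
tool_rot: [-180.0, 0.0, 0.0]
force: [-0.5, -0.7, -1.1]
grip_width: 0.017
```

Free so far at 98.5 mm.

>>> carry_out(
  translation=[
    [0, 0, 0.1],
    [0, 0, 0.2],
    [0, 0, 0.2],
  ],
  turn=[0, 0, 0],
  gripper=[0, 0, 0],
)

```text
time_s: 15.7
tool_pos: [0.4895, -0.4139, 0.0964]
tool_rot: [-180.0, 0.0, 0.0]
force: [1.3, -0.1, -0.6]
grip_width: 0.0173
```

>>> carry_out(
  translation=[
    [0, 0, 0.1],
    [0, 0, 0.2],
    [0, 0, 0.2],
  ],
  turn=[0, 0, 0],
  gripper=[0, 0, 0],
)

```text
time_s: 16.08
tool_pos: [0.4897, -0.4139, 0.0948]
tool_rot: [180.0, -0.0, 0.0]
force: [-0.6, 0.8, 1.4]
grip_width: 0.0172
```

>>> carry_out(
  translation=[
    [0, 0, 0.1],
    [0, 0, 0.15],
    [0, 0, 0.15],
  ],
  turn=[0, 0, 0],
  gripper=[0, 0, 0],
)

```text
time_s: 16.45
tool_pos: [0.4898, -0.4138, 0.0938]
tool_rot: [180.0, -0.0, 0.0]
force: [-0.8, 2.6, 4.6]
grip_width: 0.0173
```

>>> carry_out(
  translation=[
    [0, 0, 0.05],
    [0, 0, 0.1],
    [0, 0, 0.1],
  ],
  turn=[0, 0, 0],
  gripper=[0, 0, 0],
)

```text
time_s: 16.82
tool_pos: [0.4898, -0.4139, 0.0937]
tool_rot: [180.0, -0.0, 0.0]
force: [-2.7, 3.3, 9.8]
grip_width: 0.017
```

```bash
python3 - <<'E'
from h import *
c,im2=snap("s12","side");cv2.imwrite("pics/s12e.png",cv2.resize(im2[290:345,325:395],None,fx=11,fy=11,interpolation=3))
E
```

```text
16.825 [ 0.4898 -0.4139  0.0937] [ 1.7997e+02 -2.0000e-02  1.0000e-02] [ 58.5  25.1 -26.2  92.7  11.9  65.   29.3] -0.0
```

View pics/s12e.png

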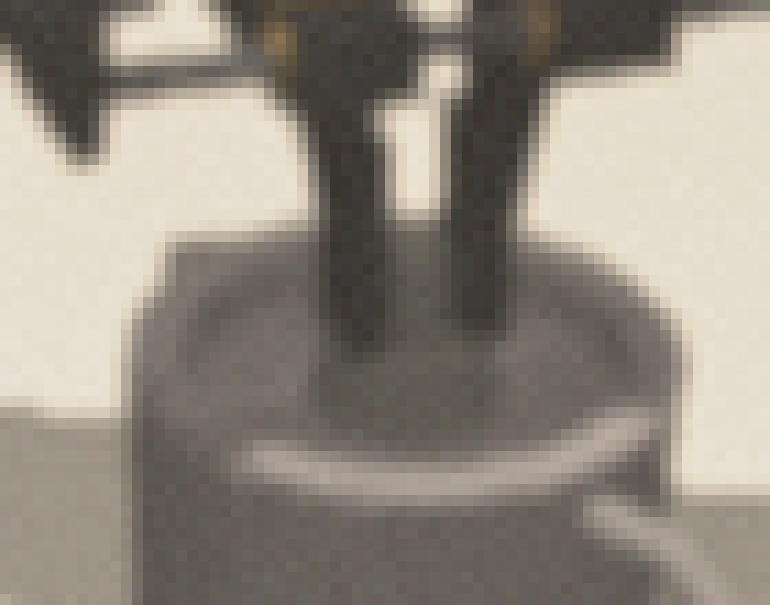

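>>> carry_out(
  translation=[
    [0, 0, -0.1],
    [0, 0, -0.1],
    [0, 0, -0.1],
    [0, 0, -0.1],
    [0, 0, -3],
  ],
  turn=[0, 0, 0, 0, 0],
  gripper=[0.1, 0.5, 0.5, 0.5, 0.5],
)

```text
time_s: 17.5
tool_pos: [0.4877, -0.413, 0.1194]
tool_rot: [-179.8, 0.2, -0.0]
force: [-0.9, 0.1, 0.1]
grip_width: 0.0423
```

>>> carry_out(
  translation=[
    [0, 3, -5],
    [0, 6, -10],
    [0, 8, -12],
    [0, 8, -12],
    [0, 8, -12],
  ],
  turn=[0, 0, 0, 0, 0],
  gripper=[1, 1, 1, 1, 1],
)

```text
time_s: 18.12
tool_pos: [0.4894, -0.4924, 0.2402]
tool_rot: [-179.9, 0.1, 0.1]
force: [0.7, 0.7, -1.3]
grip_width: 0.0837
```

```bash
python3 - <<'E'
from h import *
c,im=snap("w13");c,im2=snap("s13","side");cv2.imwrite("pics/s13e.png",cv2.resize(im2[290:345,325:395],None,fx=11,fy=11,interpolation=3))
E
```

```text
18.125 [ 0.4894 -0.4924  0.2402] [-1.7985e+02  9.0000e-02  6.0000e-02] [ 60.7  25.8 -25.3  74.2  10.7  82.5  36.2] 0.9
18.175 [ 0.4895 -0.4921  0.24  ] [-1.7984e+02  1.1000e-01  9.0000e-02] [ 60.7  25.7 -25.3  74.2  10.7  82.6  36.2] 0.1
```

View pics/s13e.png

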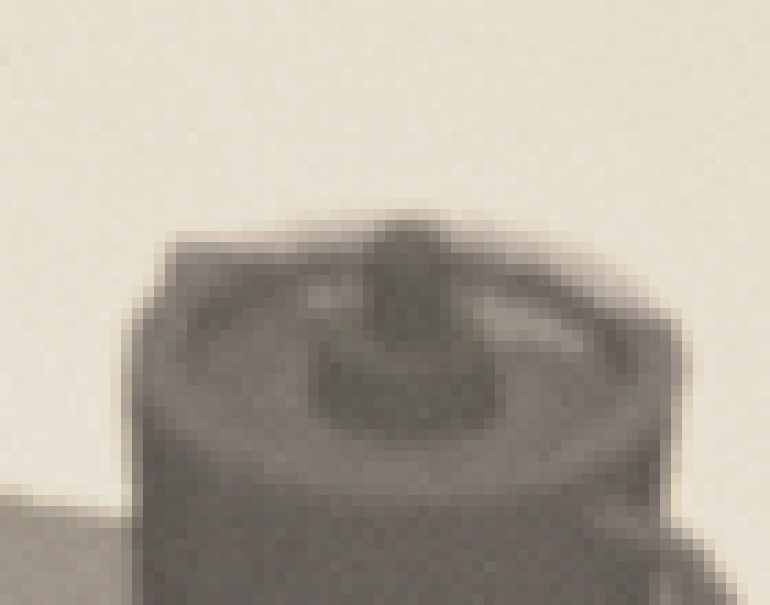

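View pics/w13.png

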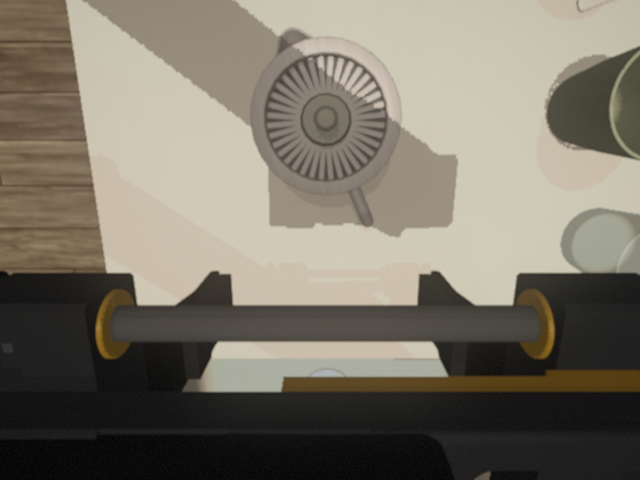

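```bash
python3 - <<'E'
from h import *
im=cv2.imread("pics/w13.png");cv2.imwrite("pics/w13c.png",cv2.resize(im[25:205,240:420],None,fx=3.3,fy=3.3,interpolation=3))
E
```

```text
(no output)
```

View pics/w13c.png

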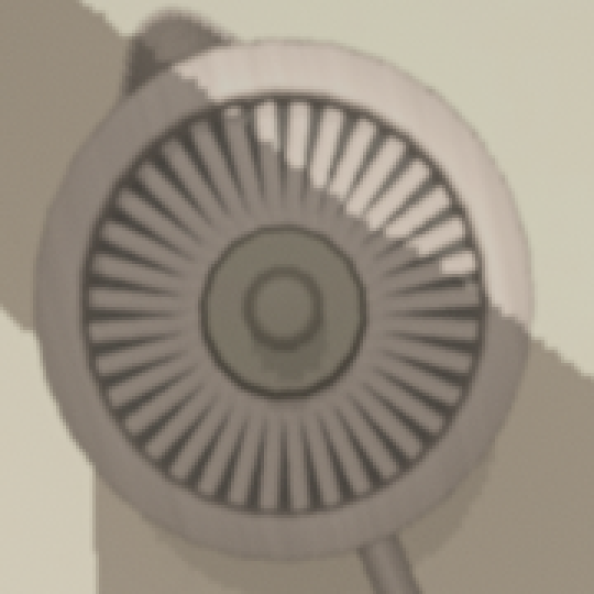

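```bash
python3 - <<'E'
from h import *
c=np.load("pics/w13.npy",allow_pickle=True).item()
def e(u0,v0,s,a,b,d,f): 
    g=(1/s-1)/2
    return [u0+a/s+g,u0+b/s+g,v0+d/s+g,v0+f/s+g]
E=lambda *q:e(240,25,3.3,*q)
x0=[.49,-.41]
print(fit(c,.0595,.079,E(36,533,38,562),x0),fit(c,.048,.079,E(82,485,94,515),x0),fit(c,.018,.083,E(202,366,225,398),x0))
print(ray(c,240+282/3.3-.35,25+308/3.3-.35,.107))
# fit with z free
from scipy.optimize import least_squares
a=np.linspace(0,2*np.pi,181)
def f(p):
    P=np.array([proj(c,[p[0]+.0595*np.cos(t),p[1]+.0595*np.sin(t),p[2]]) for t in a])
    return np.r_[P.min(0),P.max(0)]-np.array(E(36,533,38,562))[[0,2,1,3]]
s=least_squares(f,[.49,-.41,.079]);print(s.x,s.fun)
E
```

```text
(array([ 0.4908, -0.4129]), array([-1.1,  1.1, -0.3,  0.5])) (array([ 0.4905, -0.4129]), array([-0.5,  0.5, -0.5,  0.6])) (array([ 0.4907, -0.4129]), array([ 1.5, -1.5,  1.7, -1.9]))
[ 0.49020911 -0.41279259  0.107     ]
[ 0.49077292 -0.41269555  0.07589235] [-0.3522321   0.32086255  0.352045   -0.35428111]
```

>>> carry_out(
  translation=[
    [-1, -6, 0],
    [-2, -12, 0],
    [-3.5, -18, 0],
    [-5, -24, 0],
    [-6, -30, 1],
  ],
  turn=[0, 0, 0, 0, 0],
  gripper=[1, 1, 1, 1, 1],
)

```text
time_s: 18.85
tool_pos: [0.4286, -0.1913, 0.2314]
tool_rot: [180.0, 0.0, 0.0]
force: [1.1, 1.3, 0.7]
grip_width: 0.0869
```

>>> carry_out(
  translation=[
    [-0.2, -6, 1],
    [-0.2, -12, 3],
    [-0.2, -18, 7],
    [0, -23, 12],
    [0.5, -24.4, 15],
  ],
  turn=[0, 0, 0, 0, 0],
  gripper=[1, 1, 1, 1, 1],
)

```text
time_s: 19.48
tool_pos: [0.4331, 0.0522, 0.0805]
tool_rot: [179.9, -0.0, 0.2]
force: [0.3, -1.3, -1.6]
grip_width: 0.0868
```

>>> carry_out(
  translation=[
    [0, 0, 0],
    [0, 0, 0],
  ],
  turn=[0, 0],
  gripper=[1, 1],
)

```text
time_s: 19.73
tool_pos: [0.4342, 0.0496, 0.0822]
tool_rot: [180.0, 0.0, 0.0]
force: [0.4, 0.0, 0.4]
grip_width: 0.0869
```

>>> carry_out(
  translation=[
    [1.4, -0.28, 1.5],
    [1.4, -0.28, 4],
    [1.4, -0.28, 6],
    [1.4, -0.28, 6.8],
    [1.4, -0.28, 6.8],
  ],
  turn=[0, 0, 0, 0, 0],
  gripper=[1, 1, 1, 1, 1],
)

```text
time_s: 20.35
tool_pos: [0.449, 0.0519, 0.0146]
tool_rot: [180.0, -0.0, -0.1]
force: [0.1, 0.4, -0.2]
grip_width: 0.0875
```

>>> carry_out(
  translation=[
    [0, 0, 0],
    [0, 0, 0],
    [0, 0, 0],
    [0, 0, 0],
    [0, 0, 0],
  ],
  turn=[0, 0, 0, 0, 0],
  gripper=[0.4, 0.3, 0.3, 0.3, 0.3],
  squeeze=15,
)

```text
time_s: 20.98
tool_pos: [0.4486, 0.0528, 0.0141]
tool_rot: [180.0, -0.0, 0.0]
force: [0.3, -0.6, 0.8]
grip_width: 0.0478
```

>>> carry_out(
  translation=[
    [0, 0, -1],
    [-0.5, 0, -3],
    [-1.5, 0, -6],
    [-2, 4, -10],
    [-2, 9, -14],
  ],
  turn=[0, 0, 0, 0, 0],
  gripper=[0.3, 0.3, 0.3, 0.3, 0.3],
)

```text
time_s: 21.6
tool_pos: [0.4282, -0.0359, 0.1549]
tool_rot: [179.9, -0.1, 0.2]
force: [0.4, -0.3, -1.4]
grip_width: 0.0477
```

```bash
python3 - <<'E'
from h import *
c,im=snap("w14");print(telemetry.get_obs()['grip_width'])
E
```

```text
21.6 [ 0.4282 -0.0359  0.1549] [ 1.7993e+02 -6.0000e-02  2.0000e-01] [ 54.   -5.8 -49.5 116.8  -4.8  67.    6.7] 69.7
0.048021315420011194
```

View pics/w14.png

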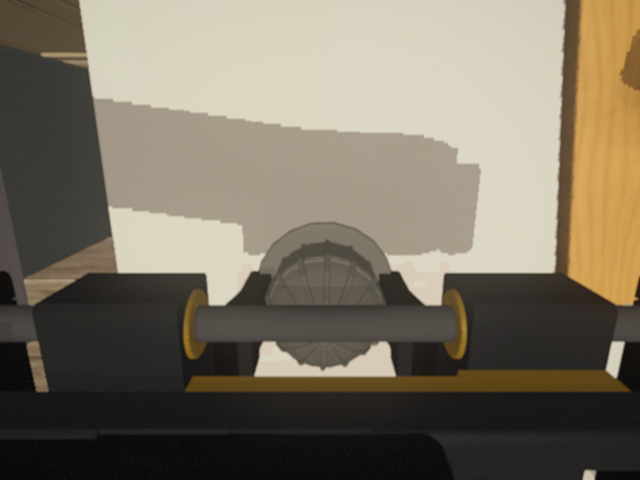

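```bash
python3 - <<'E'
from h import *
c=np.load("pics/w14.npy",allow_pickle=True).item()
t=[.4282,-.0359,.1549]
X=ray(c,325,222,t[2]-.0101);print(X-np.array(t)-[0,.032,0])
E
```

```text
[ 0.00081494 -0.00039775 -0.0101    ]
```

>>> carry_out(
  translation=[
    [1, 6, -1.5],
    [2, 12, -3],
    [3, 18, -3],
    [4, 24, -3],
    [5, 29, -3],
  ],
  turn=[0, 0, 0, 0, 0],
  gripper=[0.3, 0.3, 0.3, 0.3, 0.3],
)

```text
time_s: 22.28
tool_pos: [0.4785, -0.3285, 0.1833]
tool_rot: [180.0, -0.0, -0.1]
force: [0.1, 1.4, -1.0]
grip_width: 0.048
```

>>> carry_out(
  translation=[
    [0.6, 4, 0],
    [1.2, 8.5, 0],
    [1.2, 8.5, 2],
    [1.2, 8.5, 3.5],
    [1.2, 8.5, 3.5],
  ],
  turn=[0, 0, 0, 0, 0],
  gripper=[0.3, 0.3, 0.3, 0.3, 0.3],
)

```text
time_s: 22.9
tool_pos: [0.4899, -0.4086, 0.1463]
tool_rot: [-179.8, 0.1, 0.1]
force: [0.3, 1.6, -2.5]
grip_width: 0.048
```

>>> carry_out(
  translation=[
    [0, 0, 0],
    [0, 0, 0],
    [0, 0, 0],
  ],
  turn=[0, 0, 0],
  gripper=[0.3, 0.3, 0.3],
)

```text
time_s: 23.28
tool_pos: [0.4908, -0.4111, 0.1489]
tool_rot: [179.9, -0.0, 0.0]
force: [-0.4, -0.6, -0.3]
grip_width: 0.0476
```

```bash
python3 - <<'E'
from h import *
c,im=snap("w15");c,im2=snap("s15","side");cv2.imwrite("pics/s15e.png",cv2.resize(im2[260:345,320:400],None,fx=7,fy=7,interpolation=3))
cv2.imwrite("pics/w15c.png",cv2.resize(im[120:300,185:460],None,fx=2.9,fy=2.9,interpolation=3))
E
```

```text
23.275 [ 0.4908 -0.4111  0.1489] [ 1.7994e+02 -4.0000e-02  1.0000e-02] [ 63.9  23.4 -33.7  89.6  13.5  71.   28. ] 0.3
23.325 [ 0.4907 -0.4111  0.1487] [ 1.7995e+02 -3.0000e-02  1.0000e-02] [ 63.9  23.5 -33.7  89.6  13.5  71.   28. ] 0.1
```

View pics/s15e.png

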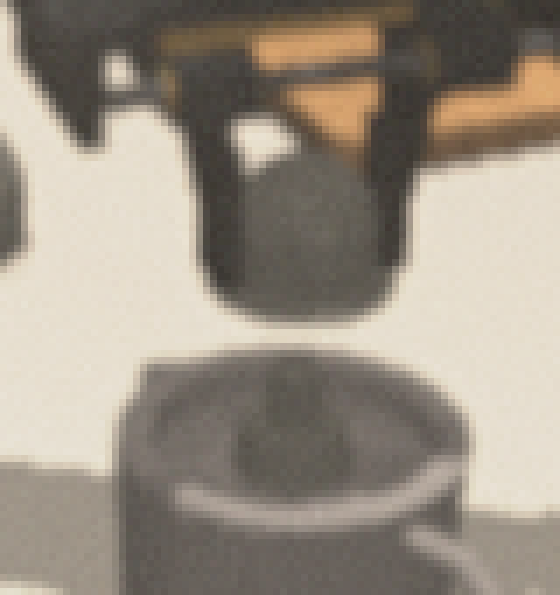

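View pics/w15c.png

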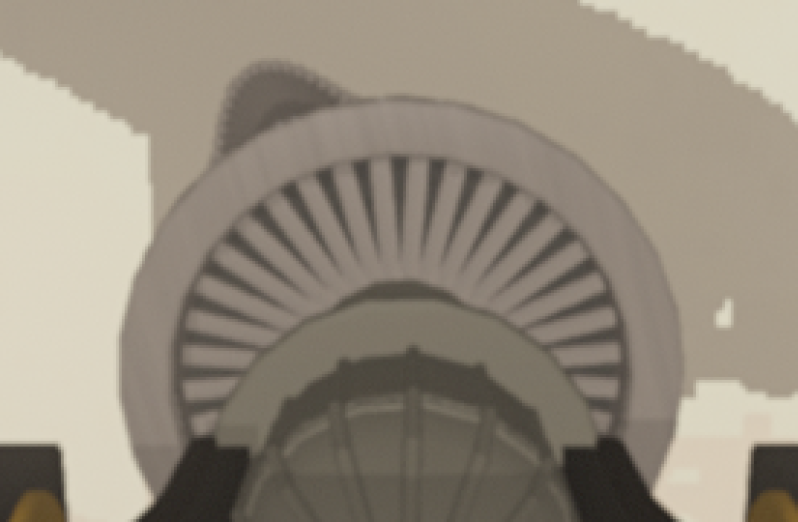

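```bash
python3 - <<'E'
from h import *
c=np.load("pics/w15.npy",allow_pickle=True).item()
a=np.linspace(0,2*np.pi,361)
px=lambda u,v:(185+u/2.9-.33,120+v/2.9-.33)
def f(p,r,z,o):
    P=np.array([proj(c,[p[0]+r*np.cos(t),p[1]+r*np.sin(t),z]) for t in a]);return [P[:,0].min()-o[0],P[:,0].max()-o[1],P[:,1].min()-o[2]]
l,_=px(120,0);r,t=px(683,97)
s=least_squares(lambda p:f(p,.0595,.079,(l,r,t)),[.49,-.41]);print("flange",s.x,s.fun)
l,_=px(178,0);r,t=px(627,155)
s=least_squares(lambda p:f(p,.048,.079,(l,r,t)),[.49,-.41]);print("inner",s.x,s.fun)
A=ray(c,*px(215,445),.1388);B=ray(c,*px(605,445),.1388);T=ray(c,*px(405,297),.1388);print(A,B,T-[0,.032,0])
E
```

```text
flange [ 0.49071647 -0.4127905 ] [-1.4853174   1.48643211  0.17883275]
inner [ 0.49091923 -0.41252606] [-2.05642453  2.05767723  0.20462948]
[ 0.46199033 -0.40301585  0.1388    ] [ 0.52243774 -0.40303509  0.1388    ] [ 0.49144057 -0.41151124  0.1388    ]
```

>>> carry_out(
  translation=[
    [-0.1, 0.14, 0],
    [-0.1, 0.14, 2],
    [-0.1, 0.14, 3.5],
    [-0.1, 0.14, 4.4],
    [-0.1, 0.14, 4.4],
  ],
  turn=[0, 0, 0, 0, 0],
  gripper=[0.3, 0.3, 0.3, 0.3, 0.3],
)

```text
time_s: 24.0
tool_pos: [0.4889, -0.4119, 0.1027]
tool_rot: [-179.9, 0.1, 0.0]
force: [0.4, 0.4, -0.9]
grip_width: 0.0477
```

>>> carry_out(
  translation=[
    [0, 0, 0.1],
    [0, 0, 0.3],
    [0, 0, 0.3],
  ],
  turn=[0, 0, 0],
  gripper=[0.3, 0.3, 0.3],
)

```text
time_s: 24.38
tool_pos: [0.4896, -0.4125, 0.1013]
tool_rot: [180.0, -0.0, -0.0]
force: [0.1, -0.1, -1.4]
grip_width: 0.0478
```

>>> carry_out(
  translation=[
    [0, 0, 0.1],
    [0, 0, 0.3],
    [0, 0, 0.3],
  ],
  turn=[0, 0, 0],
  gripper=[0.3, 0.3, 0.3],
)

```text
time_s: 24.75
tool_pos: [0.4893, -0.4123, 0.0978]
tool_rot: [-180.0, 0.0, -0.0]
force: [0.2, 0.4, -1.1]
grip_width: 0.048
```

>>> carry_out(
  translation=[
    [0, 0, 0.1],
    [0, 0, 0.15],
    [0, 0, 0.15],
  ],
  turn=[0, 0, 0],
  gripper=[0.3, 0.3, 0.3],
)

```text
time_s: 25.12
tool_pos: [0.4896, -0.4125, 0.0973]
tool_rot: [180.0, -0.0, -0.0]
force: [-2.2, 0.9, 5.5]
grip_width: 0.0483
```

>>> carry_out(
  translation=[
    [0, 0, 0],
    [0, 0, 0],
    [0, 0, 0],
    [0, 0, -2],
    [0, 0, -6],
  ],
  turn=[0, 0, 0, 0, 0],
  gripper=[0.6, 0.75, 0.75, 0.75, 0.75],
)

```text
time_s: 25.75
tool_pos: [0.4887, -0.4118, 0.1567]
tool_rot: [-179.9, 0.1, 0.0]
force: [1.0, -0.3, 0.2]
grip_width: 0.0652
```

>>> carry_out(
  translation=[
    [0, 3, -4],
    [0, 6, -8],
    [0, 7.5, -9],
    [0, 7.5, -9],
    [0, 7.5, -9],
  ],
  turn=[0, 0, 0, 0, 0],
  gripper=[1, 1, 1, 1, 1],
)

```text
time_s: 26.38
tool_pos: [0.4898, -0.4861, 0.2463]
tool_rot: [-179.9, 0.0, 0.1]
force: [-0.1, -0.2, -1.2]
grip_width: 0.0869
```

```bash
python3 - <<'E'
from h import *
c,im=snap("w16");c,im2=snap("s16","side");a=cv2.resize(im2[280:350,320:400],None,fx=6,fy=6,interpolation=3)
b=cv2.resize(im[20:220,240:440],(420,420),interpolation=3);cv2.imwrite("pics/c16.png",np.hstack([np.pad(a[:,:370],((0,0),(0,0),(0,0))),b]))
E
```

```text
26.375 [ 0.4898 -0.4861  0.2463] [-1.7993e+02  2.0000e-02  7.0000e-02] [ 65.2  26.2 -32.5  74.3  13.8  83.4  33.9] 0.9
26.425 [ 0.4897 -0.4859  0.246 ] [-1.7992e+02  5.0000e-02  9.0000e-02] [ 65.2  26.2 -32.5  74.3  13.8  83.4  33.9] 0.3
```

View pics/c16.png

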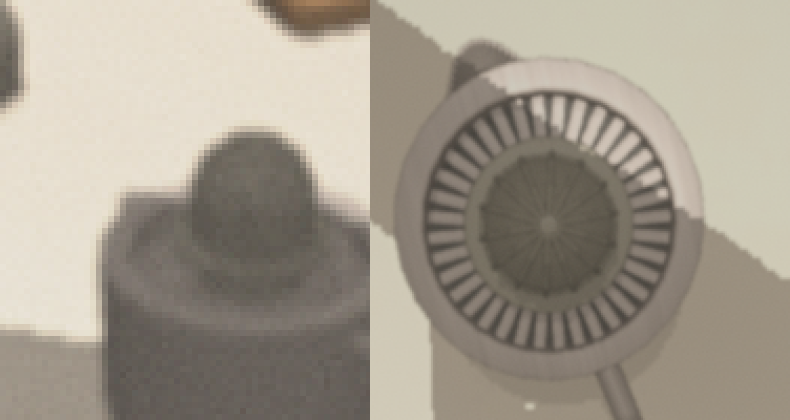

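```bash
python3 - <<'E'
from h import *
c=np.load("pics/w16.npy",allow_pickle=True).item()
g=-.26
print(fit(c,.032,.087,[240+93/2.1+g,240+263/2.1+g,20+135/2.1+g,20+312/2.1+g],[.49,-.41]))
print(ray(c,240+177.5/2.1+g,20+225/2.1+g,.129))
E
```

```text
(array([ 0.4902, -0.4127]), array([-0.6,  0.6, -0.5,  0.6]))
[ 0.49009938 -0.41303413  0.129     ]
```

>>> carry_out(
  translation=[
    [-1, -6, 0],
    [-2.5, -12, 0],
    [-4, -18, 0],
    [-5.5, -24, 2],
    [-6, -30, 7],
  ],
  turn=[0, 0, 0, 0, 0],
  gripper=[1, 1, 1, 1, 1],
)

```text
time_s: 27.1
tool_pos: [0.4307, -0.1991, 0.1882]
tool_rot: [179.8, -0.1, 0.1]
force: [0.3, 0.3, 0.6]
grip_width: 0.0872
```

>>> carry_out(
  translation=[
    [0, -6, 5],
    [0.5, -8, 7.5],
    [0.5, -8, 7.5],
    [0.5, -8, 7.5],
  ],
  turn=[0, 0, 0, 0],
  gripper=[1, 1, 1, 1],
)

```text
time_s: 27.6
tool_pos: [0.4358, -0.1217, 0.1132]
tool_rot: [180.0, -0.0, 0.0]
force: [-0.1, -0.9, 0.4]
grip_width: 0.0874
```

>>> carry_out(
  translation=[
    [1.0, -1.0, 1],
    [1.8, -1.8, 3],
    [1.8, -1.8, 6],
    [1.8, -1.8, 9],
    [1.8, -1.8, 10.1],
  ],
  turn=[0, 0, 0, 0, 0],
  gripper=[1, 1, 1, 1, 1],
)

```text
time_s: 28.22
tool_pos: [0.4533, -0.1045, 0.0112]
tool_rot: [-180.0, 0.1, -0.1]
force: [-0.1, -0.1, 0.4]
grip_width: 0.087
```

>>> carry_out(
  translation=[
    [0, 0, 0],
    [0, 0, 0],
    [0, 0, 0],
    [0, 0, 0],
    [0, 0, 0],
  ],
  turn=[0, 0, 0, 0, 0],
  gripper=[1, 0.6, 0.5, 0.5, 0.5],
)

```text
time_s: 28.85
tool_pos: [0.4541, -0.1037, 0.0125]
tool_rot: [180.0, -0.0, 0.0]
force: [-1.9, 0.0, 4.6]
grip_width: 0.063
```

>>> carry_out(
  translation=[
    [0, 0, -1],
    [-0.5, 0, -3],
    [-1.5, 0, -6],
    [-2.5, 3, -11],
    [-2, 8, -16],
  ],
  turn=[0, 0, 0, 0, 0],
  gripper=[0.5, 0.5, 0.5, 0.5, 0.5],
)

```text
time_s: 29.48
tool_pos: [0.4327, -0.1769, 0.1681]
tool_rot: [179.9, -0.0, 0.2]
force: [1.8, -1.1, -1.8]
grip_width: 0.0634
```

```bash
python3 - <<'E'
from h import *
c,im=snap("w17");print(telemetry.get_obs()['grip_width'])
E
```

```text
29.475 [ 0.4327 -0.1769  0.1681] [ 1.799e+02 -1.000e-02  1.700e-01] [ 6.480e+01  1.000e-01 -4.540e+01  1.115e+02  2.000e-01  6.840e+01
  1.950e+01] 42.1
0.06348013538258927
```

View pics/w17.png

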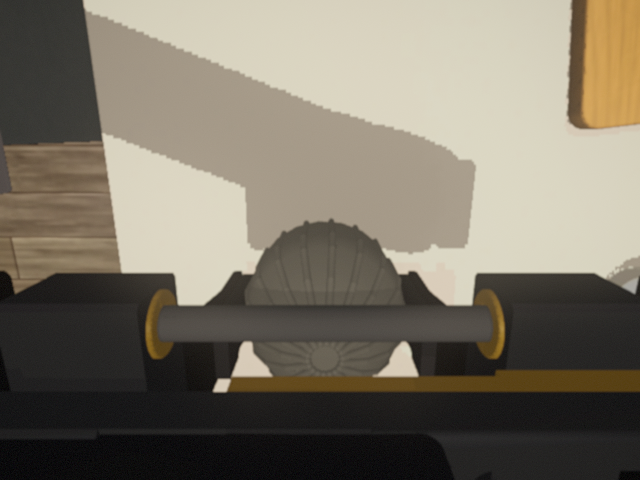

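```bash
python3 - <<'E'
from h import *
c=np.load("pics/w17.npy",allow_pickle=True).item()
print(ray(c,324,358,.2136)-[.4327,-.1769,0])
for z in (.158,.17): print(ray(c,325,221,z)-[.4327,-.1769+.0325,0])
E
```

```text
[0.00052299 0.00021805 0.2136    ]
[ 0.00080462 -0.0004554   0.158     ]
[0.0007835  0.00225825 0.17      ]
```

>>> carry_out(
  translation=[
    [1, 5, -1],
    [2, 10, -2],
    [3.5, 15, -2.5],
    [5, 20, -2.5],
    [5.7, 23, -2.5],
  ],
  turn=[0, 0, 0, 0, 0],
  gripper=[0.5, 0.5, 0.5, 0.5, 0.5],
)

```text
time_s: 30.15
tool_pos: [0.49, -0.4102, 0.1905]
tool_rot: [-180.0, -0.0, -0.1]
force: [-0.1, 0.7, -0.8]
grip_width: 0.0634
```

>>> carry_out(
  translation=[
    [0, 0, 0],
    [0, 0, 0],
    [0, 0, 0],
  ],
  turn=[0, 0, 0],
  gripper=[0.5, 0.5, 0.5],
)

```text
time_s: 30.52
tool_pos: [0.4905, -0.4058, 0.1914]
tool_rot: [-180.0, -0.0, 0.1]
force: [-0.5, -0.8, -1.3]
grip_width: 0.0632
```

```bash
python3 - <<'E'
from h import *
c,im=snap("w18");c,im2=snap("s18","side");a=cv2.resize(im2[250:350,320:400],None,fx=4.2,fy=4.2,interpolation=3)
b=cv2.resize(im[120:300,205:445],(560,420),interpolation=3);cv2.imwrite("pics/c18.png",np.hstack([a[:,:240],b]))
E
```

```text
30.525 [ 0.4905 -0.4058  0.1914] [-1.8e+02 -0.0e+00  1.2e-01] [ 66.7  22.1 -37.8  87.1  13.8  75.5  27.6] 0.3
30.575 [ 0.4905 -0.4061  0.1915] [ 1.7998e+02 -1.0000e-02  1.1000e-01] [ 66.7  22.1 -37.8  87.1  13.8  75.5  27.6] 0.3
```

View pics/c18.png

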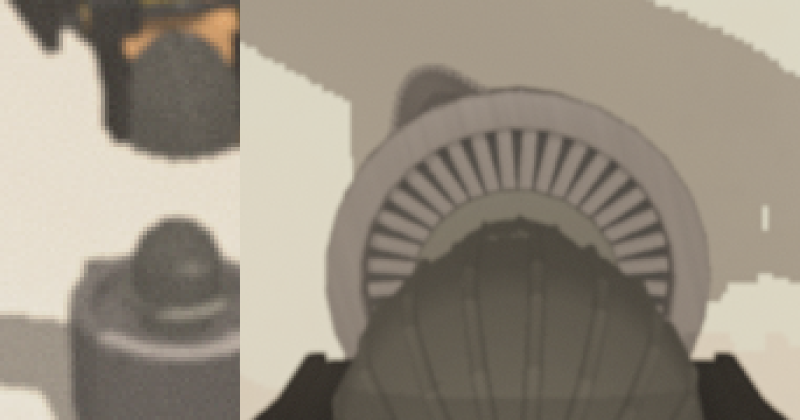

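>>> carry_out(
  translation=[
    [-0.08, 0.67, 1],
    [-0.08, 0.67, 2.5],
    [-0.08, 0.67, 2.5],
  ],
  turn=[0, 0, 0],
  gripper=[0.5, 0.5, 0.5],
)

```text
time_s: 31.0
tool_pos: [0.488, -0.4135, 0.1636]
tool_rot: [-179.8, 0.2, -0.0]
force: [0.7, 0.1, -1.6]
grip_width: 0.0628
```

```bash
python3 - <<'E'
from h import *
c,im2=snap("s19","side");a=cv2.resize(im2[260:340,320:400],None,fx=7,fy=7,interpolation=3)
cv2.imwrite("pics/c19.png",a)
for n,p in (("large",(.4902,-.4128)),("small",(.4902,-.4128))):
    for r,z in ((.0325,.154),(.0325,.178),(.032,.087),(.024,.1)):
        t=np.linspace(0,2*np.pi,181);P=np.array([proj(c,[p[0]+r*np.cos(q),p[1]+r*np.sin(q),z]) for q in t]);print(r,z,((P.min(0)-[320,260]+.5)*7).round(),((P.max(0)-[320,260]+.5)*7).round())
    break
E
```

```text
31.0 [ 0.488  -0.4135  0.1636] [-1.7984e+02  1.7000e-01 -2.0000e-02] [ 66.8  23.7 -37.2  88.4  14.7  73.1  27.5] 0.6
0.0325 0.154 [204. 194.] [404. 287.]
0.0325 0.178 [206. 129.] [407. 220.]
0.032 0.087 [201. 371.] [395. 469.]
0.024 0.1 [226. 349.] [372. 421.]
```

View pics/c19.png

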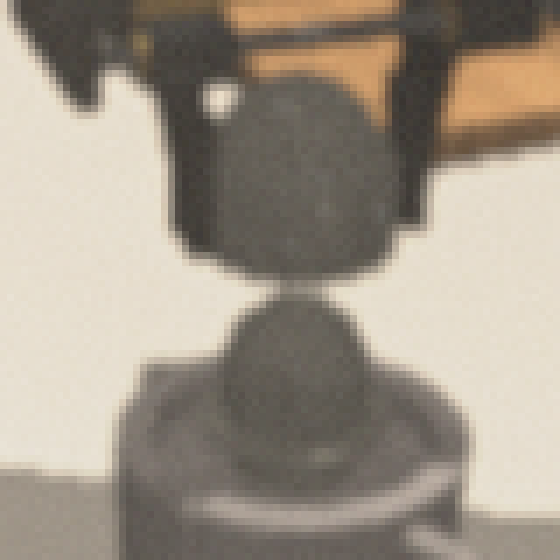

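>>> carry_out(
  translation=[
    [0, 0, 0.5],
    [0, 0, 1.5],
    [0, 0, 2.5],
    [0, 0, 3.5],
    [0, 0, 4],
  ],
  turn=[0, 0, 0, 0, 0],
  gripper=[0.5, 0.5, 0.5, 0.5, 0.5],
)

```text
time_s: 31.68
tool_pos: [0.489, -0.4139, 0.1249]
tool_rot: [-180.0, 0.1, 0.0]
force: [-0.0, -0.1, -0.5]
grip_width: 0.0631
```

>>> carry_out(
  translation=[
    [0, 0, 0.5],
    [0, 0, 1],
    [0, 0, 1.3],
    [0, 0, 1.3],
  ],
  turn=[0, 0, 0, 0],
  gripper=[0.5, 0.5, 0.5, 0.5],
)

```text
time_s: 32.17
tool_pos: [0.4893, -0.4141, 0.1129]
tool_rot: [-180.0, 0.0, 0.0]
force: [0.2, 0.3, -0.9]
grip_width: 0.0634
```

>>> carry_out(
  translation=[
    [0.03, -0.1, 0],
    [0.03, -0.1, 0.5],
    [0.03, -0.1, 0.9],
    [0.03, -0.1, 1.1],
    [0.03, -0.1, 1.1],
  ],
  turn=[0, 0, 0, 0, 0],
  gripper=[0.5, 0.5, 0.5, 0.5, 0.5],
)

```text
time_s: 32.8
tool_pos: [0.4895, -0.4131, 0.1018]
tool_rot: [-180.0, 0.0, -0.0]
force: [-0.3, -0.3, -1.0]
grip_width: 0.0633
```

>>> carry_out(
  translation=[
    [0, 0, 0.15],
    [0, 0, 0.3],
    [0, 0, 0.3],
  ],
  turn=[0, 0, 0],
  gripper=[0.5, 0.5, 0.5],
)

```text
time_s: 33.17
tool_pos: [0.4898, -0.4133, 0.0998]
tool_rot: [180.0, -0.0, 0.0]
force: [-2.3, 1.0, 3.7]
grip_width: 0.0633
```

>>> carry_out(
  translation=[
    [0, 0, 0],
    [0, 0, 0],
    [0, 0, 0],
    [0, 0, -2],
    [0, 0, -6],
  ],
  turn=[0, 0, 0, 0, 0],
  gripper=[0.8, 0.95, 0.95, 0.95, 0.95],
)

```text
time_s: 33.8
tool_pos: [0.4889, -0.4126, 0.1592]
tool_rot: [-179.9, 0.1, 0.0]
force: [0.2, -1.3, 0.1]
grip_width: 0.0821
```

>>> carry_out(
  translation=[
    [0, 3, -4],
    [0, 6, -8],
    [0, 7.5, -9],
    [0, 7.5, -9],
    [0, 7.5, -9],
  ],
  turn=[0, 0, 0, 0, 0],
  gripper=[1, 1, 1, 1, 1],
)

```text
time_s: 34.42
tool_pos: [0.4899, -0.4868, 0.2488]
tool_rot: [-179.9, 0.0, 0.1]
force: [-1.1, -0.4, -0.2]
grip_width: 0.087
```

```bash
python3 - <<'E'
from h import *
c,im=snap("w20");c,im2=snap("s20","side");a=cv2.resize(im2[270:340,320:380],None,fx=6,fy=6,interpolation=3)
b=cv2.resize(im[20:220,240:440],(420,420),interpolation=3);cv2.imwrite("pics/c20.png",np.hstack([a,b]))
E
```

```text
34.425 [ 0.4899 -0.4868  0.2488] [-1.7994e+02  2.0000e-02  7.0000e-02] [ 67.4  27.  -35.9  73.9  15.5  84.   32.9] 1.0
34.475 [ 0.4899 -0.4866  0.2485] [-1.7993e+02  5.0000e-02  9.0000e-02] [ 67.4  27.  -35.9  73.9  15.5  84.   32.9] 0.2
```

View pics/c20.png

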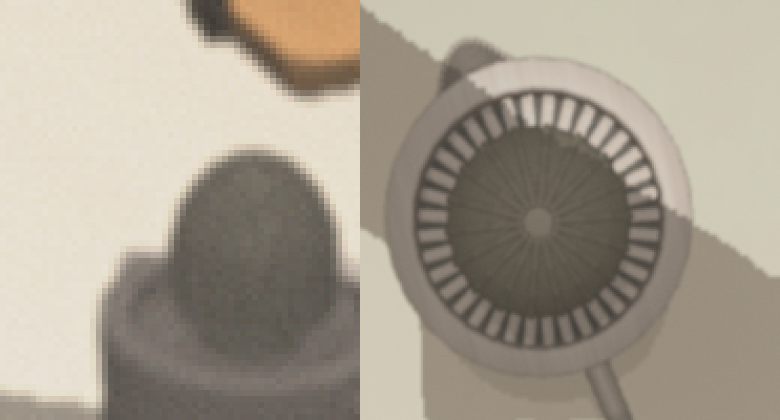

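>>> carry_out(
  translation=[
    [-1, -6, 0],
    [-2.5, -12, 0],
    [-4, -18, 0],
    [-5.2, -24, 0.5],
    [-5.7, -30, 1],
  ],
  turn=[0, 0, 0, 0, 0],
  gripper=[1, 1, 1, 1, 1],
)

```text
time_s: 35.15
tool_pos: [0.4315, -0.1856, 0.2383]
tool_rot: [180.0, 0.1, 0.0]
force: [1.3, -0.2, 0.2]
grip_width: 0.0871
```

>>> carry_out(
  translation=[
    [0, -6, 0],
    [0, -12, 0],
    [0, -18, 0],
    [0, -24, 0],
    [0, -28, 0],
  ],
  turn=[0, 0, 0, 0, 0],
  gripper=[1, 1, 1, 1, 1],
)

```text
time_s: 35.78
tool_pos: [0.4314, 0.0953, 0.2383]
tool_rot: [179.9, 0.0, 0.2]
force: [0.6, -0.1, -0.1]
grip_width: 0.087
```

```bash
python3 - <<'E'
from h import *
o=telemetry.get_obs();print(o['time_s'],o['tool_pos'],o['qpos'].round(1))
E
```

```text
35.775 [0.43139161 0.09534206 0.23834002] [ 57.1 -13.  -63.3 108.4 -11.8  77.8  -2.9]
```

>>> carry_out(
  translation=[
    [0, -4, 0],
    [0, -8, 0],
    [0, -11, 0],
    [0, -11, 0],
  ],
  turn=[-0.12, -0.24, -0.35, -0.35],
  gripper=[1, 1, 1, 1],
)

```text
time_s: 36.28
tool_pos: [0.431, 0.2049, 0.2385]
tool_rot: [-179.9, 0.1, 20.4]
force: [0.3, -0.5, 0.2]
grip_width: 0.087
```

```bash
python3 - <<'E'
from h import *
o=telemetry.get_obs();print(o['time_s'],o['tool_pos'],o['tool_rot'],o['qpos'].round(1))
E
```

```text
36.275 [0.43104899 0.20486846 0.23852566] [-1.79915000e+02  5.72851320e-02  2.04256572e+01] [ 52.   -3.5 -76.6 104.1  -3.6  76.8  -3.4]
```

>>> carry_out(
  translation=[
    [0, 0, 0],
    [0, 0, 0],
    [0, 0, 0],
    [0, 0, 0],
    [0, 0, 0],
  ],
  turn=[0.18, 0.36, 0.54, 0.72, 0.72],
  gripper=[1, 1, 1, 1, 1],
)

```text
time_s: 36.9
tool_pos: [0.4323, 0.2006, 0.2385]
tool_rot: [179.9, 0.0, -21.2]
force: [0.1, -0.5, -0.3]
grip_width: 0.0872
```

```bash
python3 - <<'E'
from h import *
o=telemetry.get_obs();print(o['time_s'],o['tool_pos'],o['tool_rot'],o['qpos'].round(1))
E
```

```text
36.9 [0.43233087 0.20062574 0.23845084] [ 1.79889070e+02  1.56914521e-04 -2.12105339e+01] [ 53.2  -3.9 -77.2 104.2  -3.8  76.8 -44.2]
```

```bash
python3 - <<'E'
from h import *
c=get_calibration("top")
for z in (.52,.56,.6): print(ray(c,183,128,z).round(3),ray(c,221,134,z).round(3))
E
```

```text
[0.549 0.181 0.52 ] [0.548 0.121 0.52 ]
[0.531 0.165 0.56 ] [0.529 0.109 0.56 ]
[0.512 0.149 0.6  ] [0.511 0.097 0.6  ]
```

>>> carry_out(
  translation=[
    [0, 0, -2],
    [0, 0, -4],
    [0, 0, -6],
  ],
  turn=[-0.18, -0.37, -0.37],
  gripper=[1, 1, 1],
)

```text
time_s: 37.28
tool_pos: [0.4324, 0.2012, 0.2993]
tool_rot: [179.9, 0.0, 0.2]
force: [0.8, 1.0, 0.2]
grip_width: 0.0867
```

```bash
python3 - <<'E'
from h import *
o=telemetry.get_obs();print(o['time_s'],o['tool_pos'],o['tool_rot'],o['qpos'].round(1))
E
```

```text
37.275 [0.43237436 0.20119161 0.29933347] [1.79944951e+02 2.52356170e-02 2.48458031e-01] [ 49.6  -7.2 -70.8  98.5  -6.7  83.9 -20.1]
```

>>> carry_out(
  translation=[
    [0, 6, -1],
    [0, 12, -2],
    [0, 18, -2],
    [0, 24, -2],
    [0, 29, -2],
  ],
  turn=[0, 0, 0, 0, 0],
  gripper=[1, 1, 1, 1, 1],
)

```text
time_s: 37.9
tool_pos: [0.4317, -0.091, 0.3189]
tool_rot: [180.0, 0.0, 0.1]
force: [0.3, -0.5, 0.7]
grip_width: 0.087
```

>>> carry_out(
  translation=[
    [0, 5, 0],
    [0, 10, 2],
    [0, 12, 8],
    [0, 12, 14],
    [0, 12, 20],
  ],
  turn=[0, 0, 0, 0, 0],
  gripper=[1, 1, 1, 1, 1],
)

```text
time_s: 38.52
tool_pos: [0.4317, -0.209, 0.1172]
tool_rot: [180.0, 0.0, 0.1]
force: [0.2, -0.4, -0.3]
grip_width: 0.0869
```

```bash
python3 - <<'E'
from h import *
o=telemetry.get_obs();print(o['time_s'],o['tool_pos'],o['tool_rot'],o['qpos'].round(1))
E
```

```text
38.525 [ 0.43169861 -0.20902733  0.11717335] [1.79966998e+02 3.62640853e-03 8.87003482e-02] [ 58.7   5.  -37.3 113.5   3.5  62.5  20. ]
```

>>> carry_out(
  translation=[
    [0, -5, 5],
    [0, -11, 6.5],
    [0, -17, 6.5],
    [0, -23, 6.5],
    [0, -29, 6.5],
  ],
  turn=[0, 0, 0, 0, 0],
  gripper=[1, 1, 1, 1, 1],
)

```text
time_s: 39.15
tool_pos: [0.4322, 0.0828, 0.0541]
tool_rot: [179.9, -0.0, 0.1]
force: [0.4, -0.1, -0.0]
grip_width: 0.0873
```

>>> carry_out(
  translation=[
    [0, -5, 0],
    [0, -9, 0],
  ],
  turn=[0, 0],
  gripper=[1, 1],
)

```text
time_s: 39.4
tool_pos: [0.4323, 0.1731, 0.0541]
tool_rot: [180.0, -0.0, 0.2]
force: [0.1, -0.5, 0.7]
grip_width: 0.0869
```

```bash
python3 - <<'E'
from h import *
o=telemetry.get_obs();print(o['time_s'],o['tool_pos'],o['tool_rot'],o['qpos'].round(1))
E
```

```text
39.4 [0.43225163 0.17314537 0.05407502] [ 1.79963488e+02 -1.25541482e-02  2.34153490e-01] [ 26.9  12.  -55.4 118.2  12.   55.5 -34.5]
```

>>> carry_out(
  translation=[
    [0, -3, -5],
    [0, -6, -10],
    [0, -9, -14],
    [0, -11, -14],
    [0, -11, -14],
  ],
  turn=[0, 0, 0, 0, 0],
  gripper=[1, 1, 1, 1, 1],
)

```text
time_s: 40.02
tool_pos: [0.4321, 0.2827, 0.1941]
tool_rot: [-180.0, 0.0, 0.3]
force: [-0.3, -0.1, 0.0]
grip_width: 0.087
```

```bash
python3 - <<'E'
from h import *
snap("w21")
E
```

```text
40.025 [0.4321 0.2827 0.1941] [-1.7998e+02  2.0000e-02  2.8000e-01] [ 20.4   9.4 -60.9 103.1   8.6  72.4 -42.5] 2.0
```

View pics/w21.png

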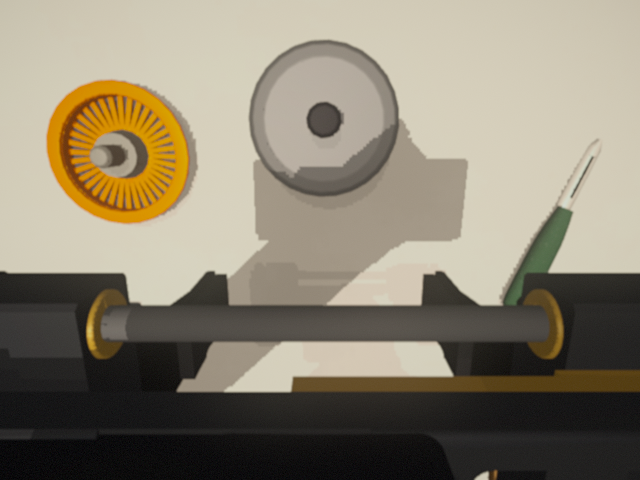

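```bash
python3 - <<'E'
from h import *
c=np.load("pics/w21.npy",allow_pickle=True).item()
print(ray(c,323.5,119.5,.104),ray(c,323.5,119.5,.102),fit(c,.057,.045,[249,398,40,195],[.43,.35]))
im=cv2.imread("pics/w21.png");cv2.imwrite("pics/w21c.png",cv2.resize(im[85:155,285:365],None,fx=7,fy=7,interpolation=3))
E
```

```text
[0.43181147 0.35951459 0.104     ] [0.43180511 0.35958037 0.102     ] (array([0.4316, 0.3598]), array([-1.5,  1.5, -1.6,  2.1]))
```

View pics/w21c.png

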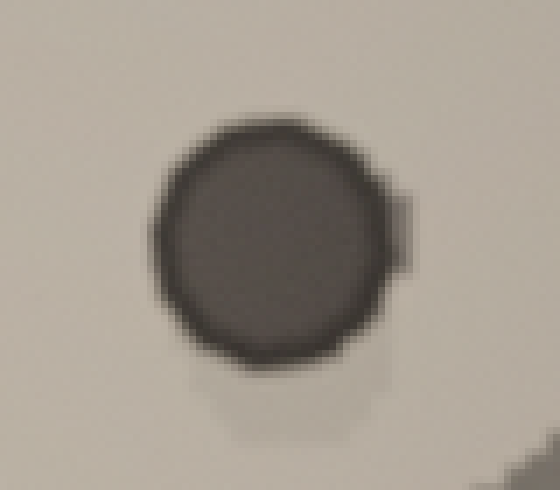

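>>> carry_out(
  translation=[
    [0, -4, 0],
    [0, -7.7, 2],
    [0, -7.7, 6],
    [0, -7.7, 8],
    [0, -7.7, 8],
  ],
  turn=[0, 0, 0, 0, 0],
  gripper=[0.7, 0.5, 0.5, 0.5, 0.5],
)

```text
time_s: 40.7
tool_pos: [0.4323, 0.3564, 0.1123]
tool_rot: [179.8, 0.2, -0.1]
force: [0.8, 0.6, 0.3]
grip_width: 0.0472
```

>>> carry_out(
  translation=[
    [0, 0, 0],
    [0, 0, 0],
  ],
  turn=[0, 0],
  gripper=[0.5, 0.5],
)

```text
time_s: 40.95
tool_pos: [0.4336, 0.359, 0.1154]
tool_rot: [-180.0, -0.1, -0.0]
force: [-0.3, 0.5, -0.1]
grip_width: 0.0437
```

```bash
python3 - <<'E'
from h import *
snap("w22")
E
```

```text
40.95 [0.4336 0.359  0.1154] [-1.7995e+02 -1.3000e-01 -4.0000e-02] [  6.5  22.6 -58.3 102.3  20.9  66.7 -58.3] 0.1
```

View pics/w22.png

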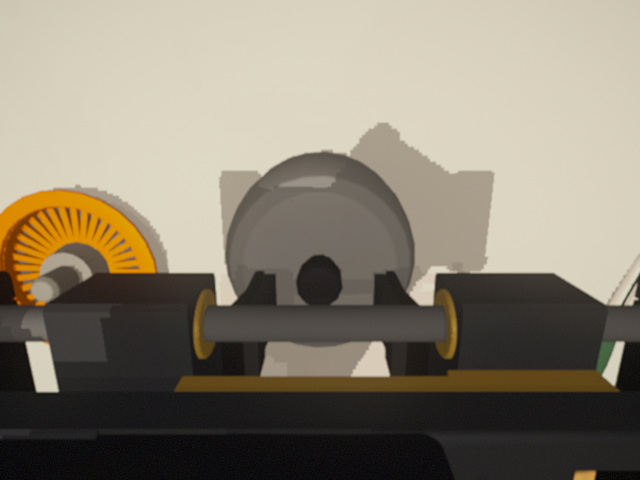

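```bash
python3 - <<'E'
from h import *
c=np.load("pics/w22.npy",allow_pickle=True).item()
print(ray(c,319.5,279,.104))
E
```

```text
[0.43206943 0.36367613 0.104     ]
```

>>> carry_out(
  translation=[
    [-0.18, 0, 0.5],
    [-0.18, 0, 1.2],
    [-0.18, 0, 1.55],
    [-0.18, 0, 1.55],
  ],
  turn=[0, 0, 0, 0],
  gripper=[0.5, 0.5, 0.5, 0.5],
)

```text
time_s: 41.5
tool_pos: [0.4306, 0.3586, 0.098]
tool_rot: [180.0, 0.1, 0.0]
force: [0.1, 0.5, 0.6]
grip_width: 0.0434
```

```bash
python3 - <<'E'
from h import *
c,im=snap("w23");cv2.imwrite("pics/w23k.png",cv2.resize(im[200:340,250:400],None,fx=5,fy=4.2,interpolation=3))
for y in (.3586,.3596,.3636):
  for z in (.104,.102,.09):
    t=np.linspace(0,2*np.pi,181);P=np.array([proj(c,[.4318+.011*np.cos(q),y+.011*np.sin(q),z]) for q in t])
    print(y,z,((P.min(0)-[250,200]+.5)*[5,4.2]).round(),((P.max(0)-[250,200]+.5)*[5,4.2]).round())
E
```

```text
41.5 [0.4306 0.3586 0.098 ] [1.7997e+02 5.0000e-02 1.0000e-02] [  5.8  23.6 -57.7 103.4  21.9  65.2 -59.2] 0.2
0.3586 0.104 [249. 339.] [514. 544.]
0.3586 0.102 [250. 331.] [512. 534.]
0.3586 0.09 [259. 290.] [503. 481.]
0.3596 0.104 [249. 329.] [514. 535.]
0.3596 0.102 [250. 321.] [513. 525.]
0.3596 0.09 [259. 281.] [504. 472.]
0.3636 0.104 [248. 290.] [515. 498.]
0.3636 0.102 [249. 283.] [514. 489.]
0.3636 0.09 [258. 245.] [504. 438.]
```

View pics/w23k.png

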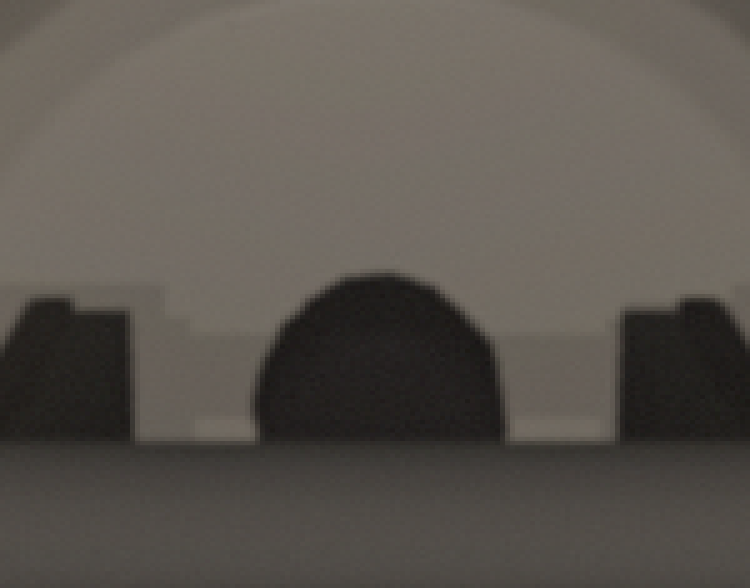

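>>> carry_out(
  translation=[
    [0.1, -0.1, -0.1],
    [0.1, -0.1, -0.1],
    [0.1, -0.1, -0.1],
    [0.1, -0.1, -0.1],
    [0.1, -0.1, -0.1],
  ],
  turn=[0, 0, 0, 0, 0],
  gripper=[0.5, 0.1, 0.1, 0.1, 0.1],
  squeeze=25,
)

```text
time_s: 42.18
tool_pos: [0.4316, 0.3599, 0.0995]
tool_rot: [180.0, 0.0, 0.0]
force: [-0.3, -0.9, -0.2]
grip_width: 0.0205
```

>>> carry_out(
  translation=[
    [0, 0, 0],
    [0, 0, 0],
  ],
  turn=[0, 0],
  gripper=[0.1, 0.1],
)

```text
time_s: 42.42
tool_pos: [0.4317, 0.3599, 0.0995]
tool_rot: [180.0, 0.0, 0.0]
force: [-1.4, 0.6, 1.0]
grip_width: 0.0204
```

>>> carry_out(
  translation=[
    [0, 0, -0.7],
    [0, 0, -2],
    [-1, 0, -4],
    [-2, 2, -7],
    [-2, 6, -11],
  ],
  turn=[0, 0, 0, 0, 0],
  gripper=[0.1, 0.1, 0.1, 0.1, 0.1],
)

```text
time_s: 43.05
tool_pos: [0.4104, 0.3009, 0.2107]
tool_rot: [-179.9, 0.1, 0.3]
force: [2.0, -1.4, -0.8]
grip_width: 0.0204
```

```bash
python3 - <<'E'
from h import *
c,im=snap("w24");c,im2=snap("s24","side");print(telemetry.get_obs()['grip_width'])
b=cv2.resize(im2[100:340,120:440],None,fx=1.2,fy=1.2);cv2.imwrite("pics/c24.png",np.hstack([cv2.resize(im,(384,288)),b]))
E
```

```text
43.05 [0.4104 0.3009 0.2107] [-1.7995e+02  7.0000e-02  2.8000e-01] [ 21.8   7.6 -64.5 102.7   7.   74.1 -44.2] 73.4
43.1 [0.4149 0.2952 0.2154] [179.8   -0.4   -0.23] [ 22.4   7.  -64.4 102.5   7.   74.4 -43.9] 8.9
0.020442727707623936
```

View pics/c24.png

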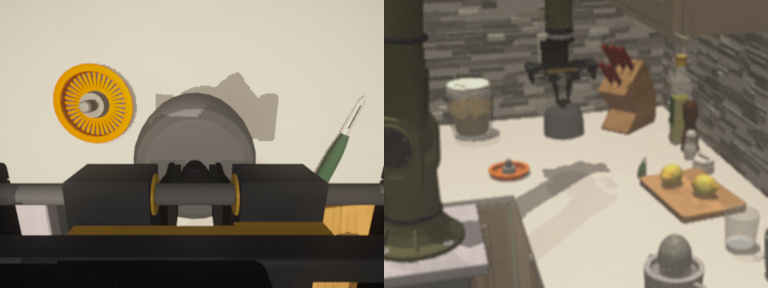

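Cover held level. Travelling to the jug.

>>> carry_out(
  translation=[
    [0.3, 5, -1],
    [0.8, 10, -2],
    [1.5, 15, -3],
    [2, 20, -4],
    [2, 25, -5],
  ],
  turn=[0, 0, 0, 0, 0],
  gripper=[0.1, 0.1, 0.1, 0.1, 0.1],
)

```text
time_s: 43.78
tool_pos: [0.4321, 0.0489, 0.2601]
tool_rot: [180.0, -0.1, 0.1]
force: [1.7, 0.0, -1.2]
grip_width: 0.0207
```

>>> carry_out(
  translation=[
    [0, 5, -0.5],
    [0, 10, -1],
    [0, 15, -1.5],
    [0.5, 20, -2],
    [1, 25, -2.5],
  ],
  turn=[0, 0, 0, 0, 0],
  gripper=[0.1, 0.1, 0.1, 0.1, 0.1],
)

```text
time_s: 44.4
tool_pos: [0.4425, -0.201, 0.2848]
tool_rot: [180.0, -0.0, 0.1]
force: [1.7, 0.7, -1.3]
grip_width: 0.0204
```

>>> carry_out(
  translation=[
    [1, 5, -1],
    [2, 10, -1],
    [3.5, 15, -1],
    [4.5, 19, -1],
    [4.5, 19, -1],
  ],
  turn=[0, 0, 0, 0, 0],
  gripper=[0.1, 0.1, 0.1, 0.1, 0.1],
)

```text
time_s: 45.02
tool_pos: [0.4865, -0.3933, 0.2925]
tool_rot: [-179.9, 0.1, -0.2]
force: [-0.6, 0.6, -1.2]
grip_width: 0.0205
```

>>> carry_out(
  translation=[
    [0, 0, 0],
    [0, 0, 0],
  ],
  turn=[0, 0],
  gripper=[0.1, 0.1],
)

```text
time_s: 45.28
tool_pos: [0.4876, -0.3884, 0.295]
tool_rot: [180.0, -0.0, 0.1]
force: [-0.6, -0.3, -0.7]
grip_width: 0.0202
```

```bash
python3 - <<'E'
from h import *
c,im=snap("w25");print(telemetry.get_obs()['grip_width'])
E
```

```text
45.275 [ 0.4876 -0.3884  0.295 ] [ 1.8e+02 -2.0e-02  1.4e-01] [ 55.6  15.4 -24.3  80.8   6.3  85.1  31.7] 0.3
0.020733906533487792
```

View pics/w25.png

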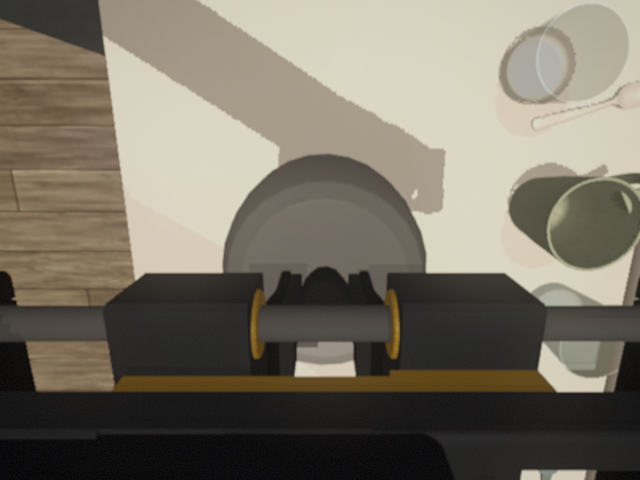

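>>> carry_out(
  translation=[
    [0.23, 2.46, 0],
    [0.23, 2.46, 0],
    [0.23, 2.46, 2],
    [0.23, 2.46, 5],
    [0.23, 2.46, 8],
  ],
  turn=[0, 0, 0, 0, 0],
  gripper=[0.1, 0.1, 0.1, 0.1, 0.1],
)

```text
time_s: 45.95
tool_pos: [0.4895, -0.4133, 0.2144]
tool_rot: [180.0, -0.0, 0.1]
force: [0.4, 0.7, -1.4]
grip_width: 0.0205
```

>>> carry_out(
  translation=[
    [0, 0, 1],
    [0, 0, 2],
    [0, 0, 2],
    [0, 0, 2],
  ],
  turn=[0, 0, 0, 0],
  gripper=[0.1, 0.1, 0.1, 0.1],
)

```text
time_s: 46.45
tool_pos: [0.4897, -0.4151, 0.1957]
tool_rot: [179.9, -0.1, -0.0]
force: [-0.0, -1.0, -1.0]
grip_width: 0.0207
```

```bash
python3 - <<'E'
from h import *
c,im=snap("w26");c,im2=snap("s26","side")
a=cv2.resize(im2[260:340,320:400],None,fx=7,fy=7,interpolation=3);cv2.imwrite("pics/s26c.png",a)
t=np.linspace(0,2*np.pi,181)
for r,z in ((.057,.193-.0995+.005),(.0595,.079)):
    P=np.array([proj(c,[.4903+r*np.cos(q),-.4128+r*np.sin(q),z]) for q in t]);print(r,z,((P.min(0)-[320,260]+.5)*7).round(),((P.max(0)-[320,260]+.5)*7).round())
cv2.imwrite("pics/w26c.png",cv2.resize(im[120:300,185:460],None,fx=2.9,fy=2.9,interpolation=3))
E
```

```text
46.45 [ 0.4897 -0.4151  0.1957] [ 1.7993e+02 -8.0000e-02 -0.0000e+00] [ 56.3  19.9 -23.3  86.5   8.   75.1  32.2] 0.0
46.5 [ 0.4897 -0.4151  0.1957] [ 1.7993e+02 -8.0000e-02  0.0000e+00] [ 56.3  19.9 -23.3  86.5   8.   75.1  32.2] 0.1
0.057 0.0985 [127. 306.] [473. 478.]
0.0595 0.079 [119. 352.] [477. 535.]
```

View pics/s26c.png

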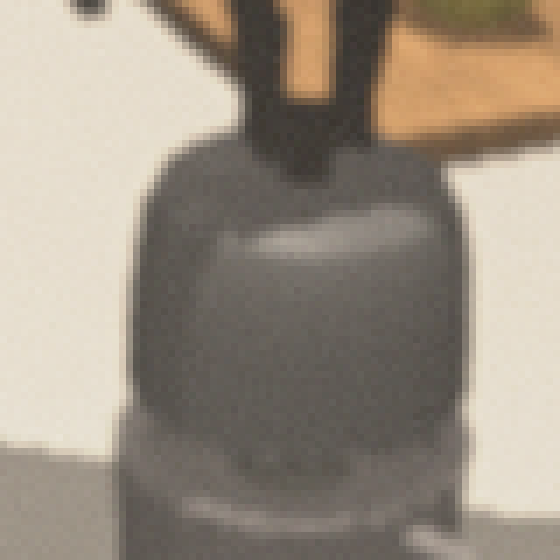

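View pics/w26c.png

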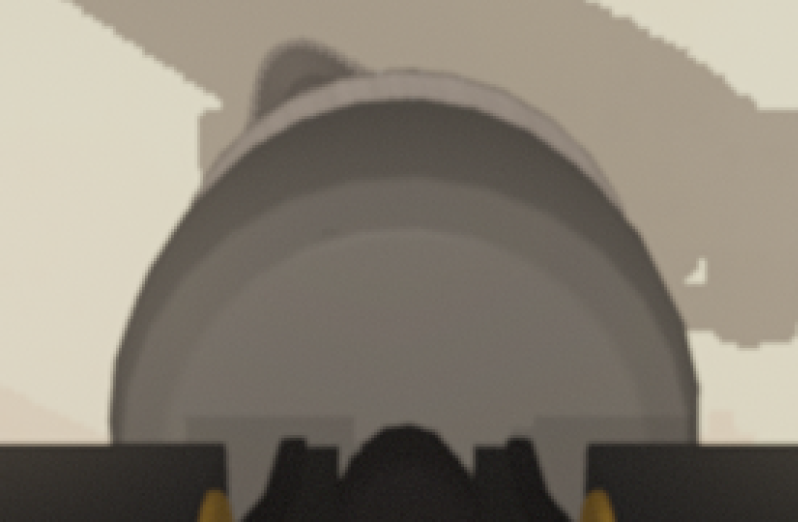

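>>> carry_out(
  translation=[
    [0.02, -0.21, 0],
    [0.02, -0.21, 0.5],
    [0.02, -0.21, 1.0],
    [0.02, -0.21, 1.3],
    [0.02, -0.21, 1.3],
  ],
  turn=[0, 0, 0, 0, 0],
  gripper=[0.1, 0.1, 0.1, 0.1, 0.1],
)

```text
time_s: 47.18
tool_pos: [0.4892, -0.4125, 0.181]
tool_rot: [-180.0, 0.0, 0.0]
force: [-0.0, 0.5, -1.3]
grip_width: 0.0207
```

```bash
python3 - <<'E'
from h import *
o=telemetry.get_obs();print(o['tool_pos'],o['force'])
c=np.load("pics/w26.npy",allow_pickle=True).item();print(ray(c,185+405/2.9-.33,120+70/2.9-.33,.079))
E
```

```text
[ 0.48915722 -0.41251708  0.18099335] [-0.04245699  0.51026781 -1.28493304]
[ 0.49041099 -0.35335027  0.079     ]
```

>>> carry_out(
  translation=[
    [0.05, 0, 0],
    [0.05, 0, 0.2],
    [0.05, 0, 0.4],
    [0.05, 0, 0.5],
    [0.05, 0, 0.5],
  ],
  turn=[0, 0, 0, 0, 0],
  gripper=[0.1, 0.1, 0.1, 0.1, 0.1],
)

```text
time_s: 47.8
tool_pos: [0.4898, -0.4126, 0.1764]
tool_rot: [-180.0, 0.0, 0.0]
force: [0.3, 0.8, -1.2]
grip_width: 0.0206
```

>>> carry_out(
  translation=[
    [0, 0, 0.15],
    [0, 0, 0.25],
    [0, 0, 0.25],
  ],
  turn=[0, 0, 0],
  gripper=[0.1, 0.1, 0.1],
)

```text
time_s: 48.18
tool_pos: [0.4898, -0.4126, 0.1739]
tool_rot: [-180.0, 0.0, 0.0]
force: [0.4, 0.1, -1.5]
grip_width: 0.0205
```

No contact, already inside the opening (ring 5 mm in). A little further.

>>> carry_out(
  translation=[
    [0, 0, 0.05],
    [0, 0, 0.1],
    [0, 0, 0.1],
  ],
  turn=[0, 0, 0],
  gripper=[0.1, 0.1, 0.1],
)

```text
time_s: 48.55
tool_pos: [0.4898, -0.4128, 0.1737]
tool_rot: [180.0, -0.0, -0.0]
force: [-2.0, 1.1, 3.2]
grip_width: 0.0202
```

Seated (173.7 mm vs 173.5 expected). Release and rise.

>>> carry_out(
  translation=[
    [0, 0, 0],
    [0, 0, 0],
    [0, 0, 0],
    [0, 0, 0],
    [0, 0, -2],
  ],
  turn=[0, 0, 0, 0, 0],
  gripper=[0.3, 0.6, 0.6, 0.6, 0.6],
)

```text
time_s: 49.18
tool_pos: [0.4889, -0.412, 0.192]
tool_rot: [-179.9, 0.2, 0.0]
force: [0.4, 0.6, 1.2]
grip_width: 0.0509
```

>>> carry_out(
  translation=[
    [0, 0, -4],
    [0, 4, -7],
    [0, 8, -9],
    [0, 8, -9],
    [0, 8, -9],
  ],
  turn=[0, 0, 0, 0, 0],
  gripper=[0.6, 0.6, 0.6, 0.6, 0.6],
)

```text
time_s: 49.8
tool_pos: [0.4903, -0.4919, 0.2836]
tool_rot: [-180.0, -0.0, 0.0]
force: [0.7, -0.1, -0.1]
grip_width: 0.0525
```

```bash
python3 - <<'E'
from h import *
c,im=snap("w27");c,im2=snap("s27","side");c,im3=snap("t27","top")
cv2.imwrite("pics/s27c.png",cv2.resize(im2[230:350,310:420],None,fx=5,fy=5,interpolation=3))
cv2.imwrite("pics/c27.png",np.hstack([cv2.resize(im,(400,300)),cv2.resize(im3,(400,300))]))
E
```

```text
49.8 [ 0.4903 -0.4919  0.2836] [-1.7997e+02 -5.0000e-02  3.0000e-02] [ 57.8  24.5 -21.6  70.4   8.7  86.7  37.5] 1.7
49.85 [ 0.4905 -0.4912  0.2832] [-1.7994e+02 -2.0000e-02  9.0000e-02] [ 57.8  24.4 -21.6  70.5   8.7  86.7  37.5] 0.9
49.9 [ 0.4905 -0.491   0.2831] [-1.7994e+02  0.0000e+00  1.1000e-01] [ 57.8  24.4 -21.7  70.5   8.7  86.7  37.5] 0.4
```

View pics/s27c.png

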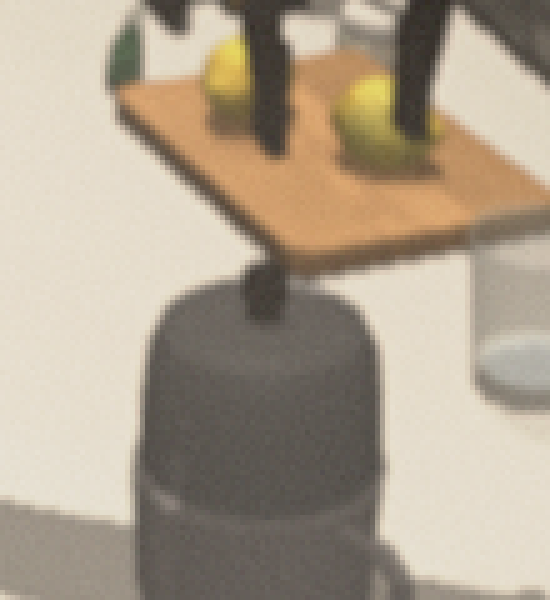

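View pics/c27.png

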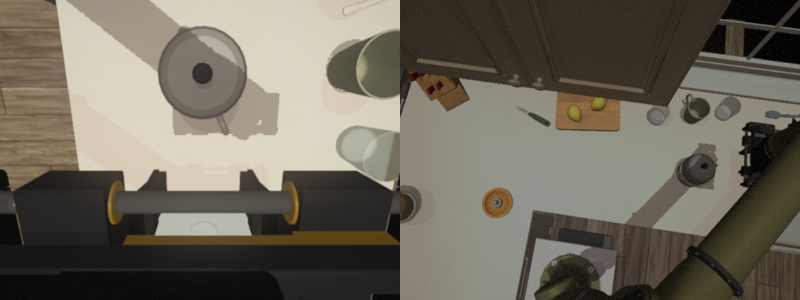

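```bash
python3 - <<'E'
from h import *
c=np.load("pics/w27.npy",allow_pickle=True).item()
print("knob",ray(c,202*1.6,73*1.6,.178), telemetry.get_obs()['force'].round(1))
print(sign_off())
E
```

```text
knob [ 0.49017891 -0.41286682  0.178     ] [0.  0.5 0.2]
the job is handed in; nothing more can be done
None
```

The citrus press is back together in its jug, in the order asked: strainer, small cone, large cone, cover. I handed the job in at about 50 s, with everything let go and the arm clear.

- **Fit:** The small cone, large cone and cover each met firm contact within 0.3 mm of the height worked out from the given sizes. The strainer stopped at exactly its worked-out height.
- **Final look:** The last pictures show the cover level. Its knob measures at (0.490, -0.413), in line with the strainer's centre to within 1 mm. Both lemons and the glass look undisturbed in the final pictures, though I did not measure their positions.
- **Strainer took several tries:** On two earlier attempts it met resistance at about 20 N and slipped about 2 mm in the grip. I lifted it, re-centred it, and it then went in with almost no force. The pouring lip measured at the same place before and after the first of these; I did not re-measure it after the second.
- **Arm limit:** On the way to the cover, joint 3 came within about 2° of its limit. I took a lower detour to unwind it, and no joint reading was out of range.
- **Measurements that disagreed:** The top camera put the jug and the cover knob about 4 mm from where the wrist camera did. I relied on the wrist camera, and the contact heights and the side-camera view agreed with it.

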